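# Refill the relay compartment of a parts carousel through its chute

### The arm

A 6-joint arm with a two-finger parallel gripper is mounted at the origin on a cart in front of the work surface, level with it; the furniture and walls round the work are solid. World frame = base frame: x ahead of the robot, y to its left, z up, the work surface at z = 0. Lengths are in m, angles in rad, forces in N, time in s.
With the tool pointing down it reaches from about 0.425 to 0.95 m from the base axis. Payload 14.7 kg.
Tool frame: the origin (TCP) lies between the finger pads; the fingertips stand 14 mm ahead of it and the grasp point (between the pads) lies 5 mm behind it (r.finger_overhang is the distance from the TCP to the fingertips, in m); z points along the fingers, y is the line along which they close (so a half turn about z gives the same grasp; the last joint's range is limited). The gripper opens to 85 mm and grips with 20 to 120 N. Pads are 22 mm wide; open, the fingers measure 114 mm over their backs; the gripper's body (76 mm by 85 mm) begins 54 mm behind the grasp point. The pads swing forward as they close: fully open they stand 13 mm farther back than shut.
Start: joints at [1.238, 0.48, 1.596, -0, 1.065, -0.047], TCP at [0.183, 0.624, 0.245] pointing down, gripper open.
Joint ranges: [-2.75, 2.75], [-0.82, 2.05], [0.23, 2.67], [-1.56, 4.7], [0.09, 2.69], [-2.92, 2.92]. Speed limits (rad/s): [1.89, 1.89, 2.39, 3.01, 3.01, 3.01].

### API

Orientations are given as a 3x3 rotation matrix whose columns are the frame's x, y, z axes.
In Python, from rig import r gives the robot as it stands. The module is installed in compiled form; this text tells all that it offers.
- The arm moves only by the shell command python3 -m jog 'ROWS' [FORCE]. ROWS is JSON, a list of rows, each an object of numbers: "dx", "dy", "dz": the shift along the tool's x, y, z in cm; "twist": the turn about the tool's z in degrees; "grip": the closure, from -1 (fully open) to 1 (shut), so that 0 is half open. A call has 1 to 20 rows; each row is the pose to reach, as a shift and turn from the pose commanded when the call began, along the tool's axes at that moment; what a row does not reach only later rows make up. A row lasts 1/10 s, in which the tool goes at most 50 mm and 8.59 degrees, less where a joint would pass 70% of its speed; a pose out of reach is approached as far as the arm can. A call with a gripper value outside its range is refused whole. The fingers move at their own pace and stop on an object; FORCE is the grip in N (left out, the last holds). Time passes only in rows, so rows that repeat a pose let the fingers close. It gives the time, the measured TCP pose, the force, the opening and the grip force at its end, in the units of the state.
- r.observe(): the state, without advancing time (a new reading comes with each control period).
- r.get_image(name): name is "side" or "top"; returns the picture (384x512x3 uint8, red, green, blue); there is no depth.
- r.get_calibration(name): a dict with "fov_y" (degrees; the focal length in pixels is half the picture's height over the tangent of half this angle, whatever the lens; pixels are square), "cx", "cy" (the principal point, pixels), "k1" (the pictures are not rectified: a ray, as slopes to the right and down, at radius r is drawn at 1 + k1 r^2 times it, then the intrinsics apply), "world_from_camera" (4x4, takes a point from camera to world coordinates). Camera axes: x right, y down, z forward; pixel columns grow to the right and rows downward; lengths in m; the calibration is good to about 2 mm. A picture is of the moment at which its call begins. get_calibration takes no time and is no camera call.
- r.sign_off(): hands the job in; it is judged then, once.
The state is a dict: "time": time; "joint_positions": joint angles; "dq": joint speeds; "joint_efforts": joint torques, N m; "tool_pos": TCP position; "tcp_rot": TCP orientation; "contact_force": force on the tool from outside, world axes, zero at the start; "wrist_torque": the same for the moment, N m; "gripper_width": finger opening in m; "grip_force": force on a finger pad.
Only numpy, scipy, OpenCV 4.12 (cv2) and the standard library are available. Lean on these libraries where they do the work, as an engineer would, in place of code of your own. Each camera call takes 0.05 s, during which the arm holds its last target. There are 200 camera calls.

### The job

Turn the parts carousel by its T-handle until the compartment that already holds two relays is under the chute, then push the index bolt fully home so that it locks the carousel there, and rock the T-handle anticlockwise and then clockwise (seen from above) against the bolt to feel that it has caught. Then tip the three relays from the scoop into the chute so that they all drop into that compartment, and stand the empty scoop upright back where it stood. Leave the bolt home, and do not disturb the other things on the bench.

Things in the scene. Friction and masses are not known exactly. Their poses are not given: they have to be found in the camera images.
- base: carousel's steel foot, fixed: round plate of 196 mm, 5 mm thick, with an arm (94 mm wide, to 170 mm from the axis) that carries the chute and one (52 mm wide, to 196 mm) that carries the index bolt. Origin on the bench under the turning axis, z up. The bolt lies along -x; the chute stands 120 degrees anticlockwise (from above) from +x, which is 60 degrees from the bolt
- rotor: the turning part; origin as the base's, x (turns with it) points to the relay compartment. To come under the chute x must point 120 degrees anticlockwise from the base's x: it starts 0.5 to 1.5 rad short of that. Friction 0.06 N m, stays as left. T-handle on its axis: black upright bar 66 mm long (along x), 14 thick, 32 high, its middle 141 mm and top 157 mm above the bench
- pocket (a point): middle of the floor of the relay compartment, 82 mm from the axis, axes as the rotor's. The tray is a grey dish of 230 mm diameter with six equal compartments; floor 29 mm, wall tops 74 mm above the bench. This one holds two relays; the others hold cylinders, terminal blocks, finned heatsinks, rings and glass fuses
- notch (a point): the notch for the bolt when the relay compartment is under the chute: 60 degrees anticlockwise from that compartment, 121 mm from the axis, 18 mm high. It is one of six, on the compartments' middle lines, 17 mm wide and 18 mm deep in the edge of a steel index disc of 260 mm diameter under the tray (14 to 22 mm above the bench)
- wall_r: relay compartment's wall on its clockwise side, an upright 3 mm sheet from hub to rim; origin on the bench under the axis, x outward along the wall, y into the relay compartment
- wall_l: relay compartment's wall on its anticlockwise side; origin on the bench under the axis, x outward along the wall, -y into the relay compartment
- spout (a point): centre of the chute's lower opening, 86 mm from the axis, 82 mm above the bench (8 mm above the tray's walls); opening 40 mm radially by 46 to 62 mm; axes as the base's
- chute_mouth (a point): point in the chute's open upper part, 130 mm from the axis, 162 mm above the bench; axes as the base's. Its floor rises outward at 52 degrees from 106 mm (z 82) to 165 mm from the axis (z 158), 88 mm wide there; side walls from z 180 mm at the outer end down to z 120 at the upright inner wall, 66 mm from the axis and 46 mm wide. Open above and at the outer end
- bolt: index bolt, round-nosed 11 mm steel bar 18 mm above the bench, slides along the base's +x; origin at the base's when drawn back (start), 14 mm toward +x when fully home in a notch. Sliding takes 2 N, stays as left. In a notch the carousel has 3 mm (0.025 rad) of play each way; the nose guides itself in if up to 4 mm off; between notches the disc stops it at 4 mm
- bolt_knob (a point): middle of the bolt's black upright knob, 17 mm thick, 38 to 67 mm above the bench, 166 mm from the axis when drawn back; axes as the base's: push along +x to shoot the bolt. The tray's rim is only 115 mm from the axis, so fingers best stand beside it along the base's y
- scoop: aluminium scoop, 0.15 kg: flat tray 95 mm long, open nose, inside 60 mm wide at the back and 40 at the nose, floor 3 mm thick, side walls 25 mm high at the back and 14 at the nose; origin at the middle of its underside, x toward the nose, z up. Relays slide on it with friction 0.5 to 0.7, so it empties from 40 degrees of tilt on
- scoop_grip (a point): grip point on the upright flat grip at the scoop's back, 10 mm thick (along the scoop's x), 34 mm wide, top 78 mm above the underside; this point is 50 mm behind the scoop's origin and 58 mm above its underside; axes as the scoop's
- scoop_lip (a point): middle of the nose's edge, 50 mm ahead of the scoop's origin, on top of its floor; axes as the scoop's
- relay_1: relay, black box 20 x 14 x 13 mm (x, y, z), 12 g; origin at its centre; lies in the scoop at the start, all three alike
- relay_2: relay, black box 20 x 14 x 13 mm (x, y, z), 12 g; origin at its centre; lies in the scoop at the start, all three alike
- relay_3: relay, black box 20 x 14 x 13 mm (x, y, z), 12 g; origin at its centre; lies in the scoop at the start, all three alike
- stock_1: relay like the others, origin at its centre, that lies in the relay compartment at the start
- stock_2: relay like the others, origin at its centre, that lies in the relay compartment at the start
- reel: reel of solder wire, 56 mm across, 58 mm high, bystander
- cutters: side cutters, 126 mm long, 13 mm high, bystander
- tin: round tin, 41 mm across, 18 mm high, bystander
- tweezers: tweezers, 123 mm long, 9 mm high, bystander
- driver: small screwdriver, 151 mm long, 14 mm thick, bystander
- pen: flux pen, 115 mm long, 14 mm thick, bystander

How it is judged:
On the way, in this order (a step that is already met when the one before it is completed fails the run):
1. the compartment with the two relays is turned under the chute while the bolt is still drawn back (horizontal distance between pocket and spout below 0.008 m and x of bolt in the frame of base below 0.004 m), for 0.1 s.
2. the bolt is pushed home into the notch (more than 10 of its 14 mm) and the carousel does not yet press on it (x of bolt in the frame of base above 0.01 m and horizontal distance between pocket and spout below 0.008 m and contact force between rotor and bolt below 0.8 N).
3. the carousel is rocked anticlockwise until it bears on the bolt with more than 1 N (x of bolt in the frame of base above 0.01 m and y of notch in the frame of base below -0.002 m and contact force between rotor and bolt above 1 N).
4. the carousel is rocked clockwise until it bears on the bolt with more than 1 N (x of bolt in the frame of base above 0.01 m and y of notch in the frame of base above 0.002 m and contact force between rotor and bolt above 1 N).
5. the scoop is tipped nose down (20 degrees or more) with its lip over the chute (angle between scoop's own z axis and vertical above 0.35 rad and horizontal distance between scoop_lip and chute_mouth below 0.06 m and height (world z) of scoop_lip above 0.1 m).
6. all three relays lie in the relay compartment (y of each of relay_1, relay_2, relay_3 in the frame of wall_r above 0.003 m and y of each of relay_1, relay_2, relay_3 in the frame of wall_l below -0.003 m and horizontal distance between each of relay_1, relay_2, relay_3 and rotor below 0.115 m and height (world z) of relay_1 between 0.028 and 0.074 m and height (world z) of relay_2 between 0.028 and 0.074 m and height (world z) of relay_3 between 0.028 and 0.074 m), for 0.2 s.
At the end, for the whole second after the job is handed in: All five relays lie still in the relay compartment, their centres between its walls and below its rim; it is under the chute within 8 mm and the bolt is home by more than 10 mm; the scoop stands upright on the bench, at rest, within 60 mm of where it stood (all of step 6 and y of each of stock_1, stock_2 in the frame of wall_r above 0.003 m and y of each of stock_1, stock_2 in the frame of wall_l below -0.003 m and horizontal distance between each of stock_1, stock_2 and rotor below 0.115 m and height (world z) of stock_1 between 0.028 and 0.074 m and height (world z) of stock_2 between 0.028 and 0.074 m and x of bolt in the frame of base above 0.01 m and horizontal distance between pocket and spout below 0.008 m and angle between scoop's own z axis and vertical below 0.1 rad and height (world z) of scoop below 0.006 m and distance of scoop from where it was at the start of the episode below 0.06 m and linear speed of each of scoop, relay_1, relay_2, relay_3 below 0.02 m/s); the robot touches nothing.
It fails at once if something else on the bench is shifted by more than 30 mm (distance of any of reel, cutters, tin, tweezers, pen, driver from where it was at the start of the episode above 0.03 m).
It also fails if it takes over 67 s, if anything falls off the work surface, if the arm or the gripper's body presses on something with over 40 N, if the wrist force passes 120 N, or if a joint passes its speed limit or range.

## Working session

There is one attempt and no reset: what is moved stays moved. The work goes in short steps, Python scripts to look and compute and a shell command to move; the robot and the scene stay as the last step left them, time stands still between calls to the robot, and variables do not carry over. Pictures are saved under pics/ and viewed, at most 10 in all, crops included, and the job is handed in when it is done.

```bash
mkdir -p pics
cat > h.py <<'E'
import numpy as np, cv2
from rig import r
def shot(n,f):
    im=r.get_image(n); cv2.imwrite('pics/'+f,im[:,:,::-1]); return im
def K(n):
    c=r.get_calibration(n); f=192/np.tan(np.radians(c['fov_y']/2)); return c,f
def ray(n,u,v):
    c,f=K(n); d=np.array([(u-c['cx'])/f,(v-c['cy'])/f]); p=d.copy()
    for _ in range(30): p=d/(1+c['k1']*(p@p))
    T=np.array(c['world_from_camera']); return T[:3,3],T[:3,:3]@np.array([p[0],p[1],1])
def at(n,u,v,z):
    o,d=ray(n,u,v); return o+d*(z-o[2])/d[2]
def proj(n,P):
    c,f=K(n); T=np.array(c['world_from_camera']); q=(np.atleast_2d(P)-T[:3,3])@T[:3,:3]
    p=q[:,:2]/q[:,2:]; p=p*(1+c['k1']*(p**2).sum(1,keepdims=True)); return p*f+[c['cx'],c['cy']]
E
python3 - <<'E'
from h import *
np.set_printoptions(precision=4,suppress=True)
for n in('top','side'):
    shot(n,n+'0.png'); print(r.get_calibration(n))
print(r.observe())
E
```

```text
{'fov_y': 42.06625928292615, 'cx': 250.96519974125042, 'cy': 187.35262414521785, 'k1': -0.17801320732911385, 'world_from_camera': array([[ 0.0067, -0.9991,  0.0411,  0.4894],
       [-0.9999, -0.0071, -0.0096,  0.1463],
       [ 0.0098, -0.0411, -0.9991,  1.3261],
       [ 0.    ,  0.    ,  0.    ,  1.    ]])}
{'fov_y': 50.107827432372346, 'cx': 265.05932827146927, 'cy': 190.14759980105123, 'k1': 0.002345360177389496, 'world_from_camera': array([[-0.9974, -0.0326,  0.0646,  0.4927],
       [-0.0706,  0.6322, -0.7716,  0.8532],
       [-0.0157, -0.7741, -0.6329,  0.6873],
       [ 0.    ,  0.    ,  0.    ,  1.    ]])}
{'time': 0.1, 'joint_positions': array([ 1.2384,  0.4808,  1.5968,  0.    ,  1.0651, -0.0466]), 'dq': array([ 0.0011, -0.0025, -0.0032,  0.001 ,  0.0016,  0.0005]), 'joint_efforts': array([  0.0014, -95.2254, -43.1043,  -0.0003,   0.0052,   0.    ]), 'tool_pos': array([0.1831, 0.6233, 0.2447]), 'tcp_rot': array([[-0.9594,  0.2819, -0.0003],
       [ 0.2819,  0.9594, -0.001 ],
       [ 0.0001, -0.001 , -1.    ]]), 'contact_force': array([-0.3841, -0.3589, -0.1259]), 'wrist_torque': array([-0.0287,  0.0062,  0.0484]), 'grip_force': 0.0, 'gripper_width': 0.08538062508156097}
```

View pics/top0.png

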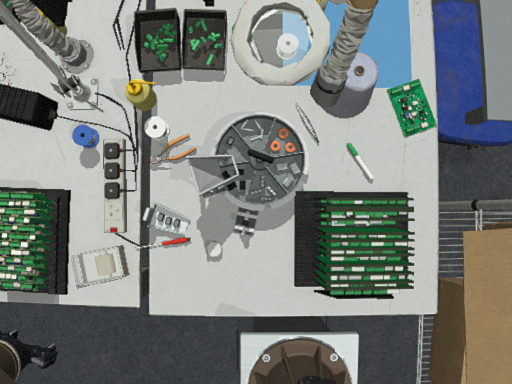

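View pics/side0.png

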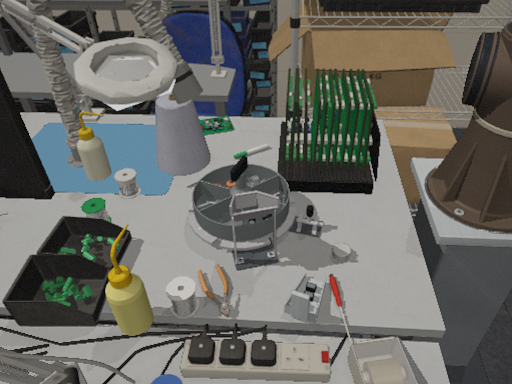

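The top view shows the carousel at about (262,158), its chute at (215,175), the bolt at (245,222) and the scoop with relays at (167,218). The cutters are at (175,148), the tin at (215,250), the driver at (175,242), the tweezers at (307,122), the pen at (358,162) and the reel at (155,127). I'll enlarge this area.

Run:
```python
from h import *
im=cv2.imread('pics/top0.png')[110:260,135:320]
cv2.imwrite('pics/c0.png',cv2.resize(im,None,fx=4,fy=4,interpolation=cv2.INTER_CUBIC))
im=cv2.imread('pics/side0.png')[155:325,180:370]
cv2.imwrite('pics/s0.png',cv2.resize(im,None,fx=3.5,fy=3.5,interpolation=cv2.INTER_CUBIC))
```

```text
(no output)
```

View pics/c0.png

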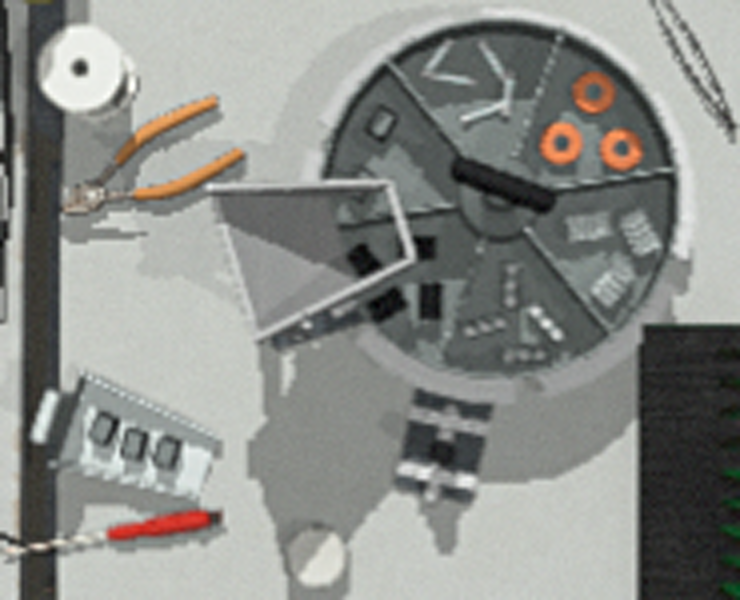

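View pics/s0.png

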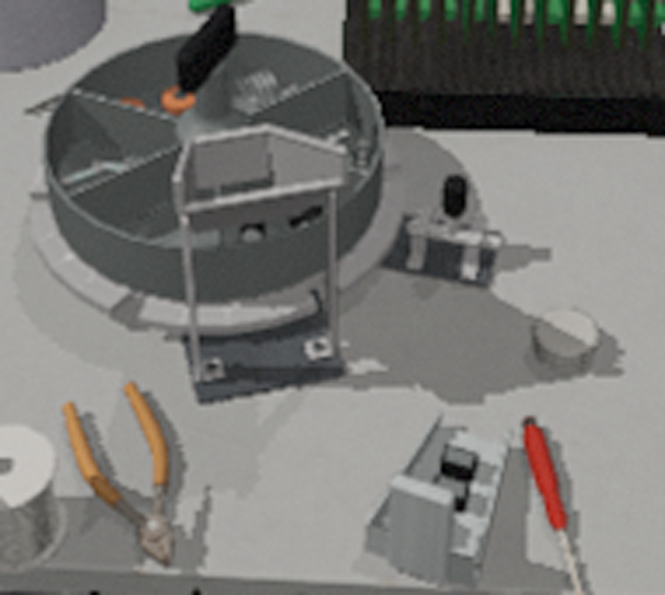

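The crops show the carousel's hub at c0 (503,200), with the T-handle ends at (455,165) and (550,205). The left end points to the compartment holding a relay-like box at (382,125). The four black blobs near the chute are the cylinders. Chute top corners are at (212,187), (260,338), (388,184) and (412,262), the knob is at (442,450) and the scoop grip's top at (45,417). Next I'll fit the poses.

```bash
cat > fit.py <<'E'
from h import *
from scipy.optimize import least_squares
np.set_printoptions(precision=4,suppress=True)
def ct(x,y): return [(x+.5)/4-.5+135,(y+.5)/4-.5+110]
def cs(x,y): return [(x+.5)/3.5-.5+180,(y+.5)/3.5-.5+155]
def P(p,a):
    c,s=np.cos(p[2]),np.sin(p[2]); a=np.array(a,float); return np.c_[p[0]+c*a[:,0]-s*a[:,1],p[1]+s*a[:,0]+c*a[:,1],a[:,2]]
c,s=np.cos(2*np.pi/3),np.sin(2*np.pi/3)
def ch(r_,w,z): return [c*r_-s*w,s*r_+c*w,z]
# chute frame: w to anticlockwise side (image down)
obj=[ch(165,-44,180),ch(165,44,180),ch(66,-23,120),ch(66,23,120),[-166,0,67]]
top=[ct(212,187),ct(260,338),ct(388,186),ct(410,262),ct(442,450)]
rim=[ct(325,190),ct(500,22),ct(677,195),ct(505,375)]
sobj=[ch(66,-23,120),ch(66,23,120),ch(165,-44,180),ch(165,44,180),[-166,0,67]]
sid=[cs(265,127),cs(345,153),cs(180,200),cs(340,180),cs(455,178)]
sid=[cs(190,145),cs(265,127),cs(183,208),cs(338,185),cs(455,178)]
def res(p):
    q=[*p[:2],p[2]]
    a=(proj('top',P(q,np.array(obj)/1e3))-top).ravel()
    ri=np.array([np.hypot(*(at('top',*m,.074)[:2]-p[:2]))-.115 for m in rim])*385
    b=(proj('side',P(q,np.array([obj[4]])/1e3))-[sid[4]]).ravel()
    return np.r_[a,ri,b]
o=least_squares(res,[.55,.13,-.3],loss='soft_l1'); print('base',o.x,np.degrees(o.x[2])); print(res(o.x).round(1))
B=o.x
e1,e2=at('top',*ct(455,163),.157),at('top',*ct(552,200),.157)
print('handle',e1,e2,np.hypot(*(e1-e2)[:2]),(e1+e2)/2,np.degrees(np.arctan2(*(e1-e2)[1::-1])))
print('target rotor',np.degrees(B[2])+120)
print('chute side proj',proj('side',P(B,np.array(obj)/1e3)),sid)
# scoop
so=np.array([[-50,17,78],[-50,-17,78],[50,22,14],[50,-22,14]])/1e3
st=[ct(53,393),ct(37,440),ct(220,450),ct(205,500)]
ss=[cs(393,481),cs(452,496)]
def rs(p): return np.r_[(proj('top',P(p,so))-st).ravel(),(proj('side',P(p,so[1::-1]))-ss[::-1]).ravel()*.7]
for y0 in(-1.9,):
    o=least_squares(rs,[.45,.3,y0],loss='soft_l1'); print('scoop',o.x,np.degrees(o.x[2]),rs(o.x).round(1))
S=o.x
print('grip',P(S,[[-.05,0,.058]]),'knob',P(B,[[-.166,0,.05]]),'mouth',P(B,[ch(.13,0,.162)]))
for n,u,v,z in [('tin',*ct(318,555),.018),('driver tip',*ct(215,517),.01),('driver mid',*ct(110,535),.01),('cut',*ct(240,155),.01)]: print(n,at('top',u,v,z))
E
python3 fit.py
```

```text
base [ 0.6128  0.1116 -0.2178] -12.479293709551216
[-0.1  0.9 -1.1 -0.5  0.3 -0.1  0.3 -1.1  0.3  1.1 -1.3 -1.3 -1.8 -1.2
 -0.   0.2]
handle [0.6246 0.1418 0.157 ] [0.6032 0.0846 0.157 ] 0.06105933910603737 [0.6139 0.1132 0.157 ] 69.48193228262377
target rotor 107.52070629044879
chute side proj [[230.9439 205.1247]
 [276.4359 197.4931]
 [234.6386 195.0102]
 [255.4795 191.5976]
 [309.6313 205.6936]] [[233.92857142857144, 196.07142857142856], [255.35714285714286, 190.92857142857144], [231.92857142857144, 214.07142857142856], [276.2142857142857, 207.5], [309.6428571428571, 205.5]]
scoop [ 0.4544  0.3502 -1.9163] -109.79581240592017 [ 0.6 -0.  -0.1  0.9 -0.5 -2.8 -2.5  0.4  0.3 -0.2 -0.4 -1.6]
grip [[0.4714 0.3973 0.058 ]] knob [[0.4507 0.1475 0.05  ]] mouth [[0.5737 0.2356 0.162 ]]
tin [0.3827 0.2291 0.018 ]
driver tip [0.4065 0.2978 0.01  ]
driver mid [0.3937 0.3675 0.01  ]
cut [0.646  0.2838 0.01  ]
```

```bash
python3 -m jog '[{"dx":-55.7,"dy":-36.9,"twist":94},{"dx":-55.7,"dy":-36.9,"twist":94},{"dx":-55.7,"dy":-36.9,"twist":94},{"dx":-55.7,"dy":-36.9,"twist":94},{"dx":-55.7,"dy":-36.9,"twist":94},{"dx":-55.7,"dy":-36.9,"twist":94},{"dx":-55.7,"dy":-36.9,"twist":94},{"dx":-55.7,"dy":-36.9,"twist":94},{"dx":-55.7,"dy":-36.9,"twist":94},{"dx":-55.7,"dy":-36.9,"twist":94},{"dx":-55.7,"dy":-36.9,"twist":94},{"dx":-55.7,"dy":-36.9,"twist":94},{"dx":-55.7,"dy":-36.9,"twist":94},{"dx":-55.7,"dy":-36.9,"twist":94},{"dx":-55.7,"dy":-36.9,"twist":94},{"dx":-55.7,"dy":-36.9,"twist":94},{"dx":-55.7,"dy":-36.9,"twist":94},{"dx":-55.7,"dy":-36.9,"twist":94},{"dx":-55.7,"dy":-36.9,"twist":94},{"dx":-55.7,"dy":-36.9,"twist":94}]'
```

```text
schema error: expected keys dx, dy, dz, twist, grip
```

All five keys are required.

```bash
python3 -m jog '[{"dx":-55.7,"dy":-36.9,"dz":0,"twist":94,"grip":-1},{"dx":-55.7,"dy":-36.9,"dz":0,"twist":94,"grip":-1},{"dx":-55.7,"dy":-36.9,"dz":0,"twist":94,"grip":-1},{"dx":-55.7,"dy":-36.9,"dz":0,"twist":94,"grip":-1},{"dx":-55.7,"dy":-36.9,"dz":0,"twist":94,"grip":-1},{"dx":-55.7,"dy":-36.9,"dz":0,"twist":94,"grip":-1},{"dx":-55.7,"dy":-36.9,"dz":0,"twist":94,"grip":-1},{"dx":-55.7,"dy":-36.9,"dz":0,"twist":94,"grip":-1},{"dx":-55.7,"dy":-36.9,"dz":0,"twist":94,"grip":-1},{"dx":-55.7,"dy":-36.9,"dz":0,"twist":94,"grip":-1},{"dx":-55.7,"dy":-36.9,"dz":0,"twist":94,"grip":-1},{"dx":-55.7,"dy":-36.9,"dz":0,"twist":94,"grip":-1},{"dx":-55.7,"dy":-36.9,"dz":0,"twist":94,"grip":-1},{"dx":-55.7,"dy":-36.9,"dz":0,"twist":94,"grip":-1},{"dx":-55.7,"dy":-36.9,"dz":0,"twist":94,"grip":-1},{"dx":-55.7,"dy":-36.9,"dz":0,"twist":94,"grip":-1},{"dx":-55.7,"dy":-36.9,"dz":0,"twist":94,"grip":-1},{"dx":-55.7,"dy":-36.9,"dz":0,"twist":94,"grip":-1}]'
cat >> h.py <<'E'
def st():
    o=r.observe(); R=o['tcp_rot']; print('t',round(o['time'],2),'p',o['tool_pos'].round(4),'yaw_y',round(np.degrees(np.arctan2(R[1,1],R[0,1])),2),'w',round(o['gripper_width'],4),'gf',round(o['grip_force'],1),'F',o['contact_force'].round(1),'M',o['wrist_torque'].round(2)); return o
def go(x,y,z,yaw):
    o=st(); R=o['tcp_rot']; d=R.T@(np.array([x,y,z])-o['tool_pos'])*100
    t=-(yaw-np.degrees(np.arctan2(R[1,1],R[0,1]))); print('d',d.round(2),'twist',round((t+180)%360-180,1))
E
python3 -c "
from h import *
go(.6133,.112,.138,-20.5)"
```

```text
time: 1.9
tool_pos: [0.6129, 0.1137, 0.2454]
tcp_rot: [[0.347, 0.938, -0.0], [0.938, -0.347, 0.0], [0.0, -0.0, -1.0]]
contact_force: [-0.2, 0.6, -0.1]
gripper_width: 0.0855
grip_force: 0.0
t 1.9 p [0.6129 0.1137 0.2454] yaw_y -20.29 w 0.0855 gf 0.0 F [-0.2  0.6 -0.1] M [-0.06 -0.02 -0.  ]
d [-0.15  0.1  10.74] twist 0.2
```

```bash
python3 -m jog '[{"dx":-0.15,"dy":0.1,"dz":5,"twist":0,"grip":-1},{"dx":-0.15,"dy":0.1,"dz":9,"twist":0,"grip":-0.5},{"dx":-0.15,"dy":0.1,"dz":10.7,"twist":0,"grip":-0.2},{"dx":-0.15,"dy":0.1,"dz":10.7,"twist":0,"grip":0.2},{"dx":-0.15,"dy":0.1,"dz":10.7,"twist":0,"grip":1},{"dx":-0.15,"dy":0.1,"dz":10.7,"twist":0,"grip":1},{"dx":-0.15,"dy":0.1,"dz":10.7,"twist":0,"grip":1},{"dx":-0.15,"dy":0.1,"dz":10.7,"twist":0,"grip":1},{"dx":-0.15,"dy":0.1,"dz":10.7,"twist":0,"grip":1},{"dx":-0.15,"dy":0.1,"dz":10.7,"twist":0,"grip":1}]' 30; python3 -c "
from h import *
st()"
```

```text
time: 2.9
tool_pos: [0.6126, 0.1119, 0.1396]
tcp_rot: [[0.348, 0.937, -0.002], [0.937, -0.348, 0.001], [0.0, -0.002, -1.0]]
contact_force: [-11.7, 7.3, 0.9]
gripper_width: 0.0184
grip_force: 29.3
t 2.9 p [0.6126 0.1119 0.1396] yaw_y -20.37 w 0.0184 gf 29.3 F [-11.7   7.3   0.9] M [ 1.38  1.88 -0.02]
```

```bash
python3 -m jog '[{"dx":0,"dy":-0.2,"dz":0,"twist":0,"grip":1},{"dx":0,"dy":-0.2,"dz":0,"twist":0,"grip":1},{"dx":0,"dy":-0.2,"dz":0,"twist":0,"grip":1}]'; python3 -c "
from h import *
st(); shot('top','t1.png')
im=cv2.imread('pics/t1.png')[100:230,170:330]
cv2.imwrite('pics/t1c.png',cv2.resize(im,None,fx=4,fy=4,interpolation=cv2.INTER_CUBIC))"
```

```text
time: 3.2
tool_pos: [0.6123, 0.112, 0.1395]
tcp_rot: [[0.348, 0.937, 0.001], [0.937, -0.348, 0.001], [0.001, 0.001, -1.0]]
contact_force: [-4.9, 4.9, 3.7]
gripper_width: 0.0182
grip_force: 31.7
t 3.2 p [0.6123 0.112  0.1395] yaw_y -20.37 w 0.0182 gf 31.7 F [-4.9  4.9  3.7] M [ 0.83  0.84 -0.04]
```

View pics/t1c.png

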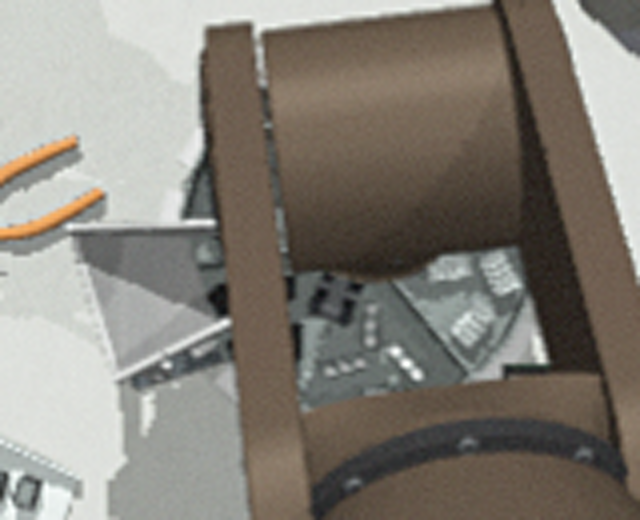

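```bash
python3 -m jog '[{"dx":0,"dy":-0.1,"dz":0,"twist":-4,"grip":1},{"dx":0,"dy":-0.1,"dz":0,"twist":-9,"grip":1},{"dx":0,"dy":-0.1,"dz":0,"twist":-14,"grip":1},{"dx":0,"dy":-0.1,"dz":0,"twist":-19,"grip":1},{"dx":0,"dy":-0.1,"dz":0,"twist":-24,"grip":1},{"dx":0,"dy":-0.1,"dz":0,"twist":-29,"grip":1},{"dx":0,"dy":-0.1,"dz":0,"twist":-33,"grip":1},{"dx":0,"dy":-0.1,"dz":0,"twist":-36,"grip":1},{"dx":0,"dy":-0.1,"dz":0,"twist":-38,"grip":1},{"dx":0,"dy":-0.1,"dz":0,"twist":-38,"grip":1},{"dx":0,"dy":-0.1,"dz":0,"twist":-38,"grip":1},{"dx":0,"dy":-0.1,"dz":0,"twist":-38,"grip":1}]'; python3 -c "
from h import *
st()"
```

```text
time: 4.45
tool_pos: [0.6125, 0.1121, 0.1395]
tcp_rot: [[-0.302, 0.953, 0.003], [0.953, 0.302, 0.0], [-0.0, 0.003, -1.0]]
contact_force: [3.6, 2.1, 7.2]
gripper_width: 0.0186
grip_force: 32.1
t 4.45 p [0.6125 0.1121 0.1395] yaw_y 17.56 w 0.0186 gf 32.1 F [3.6 2.1 7.2] M [ 0.44 -0.38 -0.02]
```

```bash
python3 -m jog '[{"dx":0,"dy":0,"dz":0,"twist":0,"grip":-1},{"dx":0,"dy":0,"dz":0,"twist":0,"grip":-1},{"dx":0,"dy":0,"dz":0,"twist":0,"grip":-1},{"dx":0,"dy":0,"dz":0,"twist":0,"grip":-1},{"dx":0,"dy":0,"dz":-4,"twist":0,"grip":-1},{"dx":0,"dy":0,"dz":-8,"twist":0,"grip":-1},{"dx":0,"dy":0,"dz":-8,"twist":0,"grip":-1}]'; python3 -c "
from h import *
go(.4507,.1475,.2195,77.5)"
```

```text
time: 5.15
tool_pos: [0.6138, 0.1122, 0.2234]
tcp_rot: [[-0.303, 0.953, 0.007], [0.953, 0.303, 0.001], [-0.001, 0.007, -1.0]]
contact_force: [0.5, -0.1, 0.4]
gripper_width: 0.0857
grip_force: 0.0
t 5.15 p [0.6138 0.1122 0.2234] yaw_y 17.62 w 0.0857 gf 0.0 F [ 0.5 -0.1  0.4] M [0.03 0.02 0.1 ]
d [  8.31 -14.48   0.28] twist -59.9
```

```bash
python3 -m jog '[{"dx":8.3,"dy":-14.5,"dz":0,"twist":-60,"grip":-1},{"dx":8.3,"dy":-14.5,"dz":0,"twist":-60,"grip":-1},{"dx":8.3,"dy":-14.5,"dz":0,"twist":-60,"grip":-1},{"dx":8.3,"dy":-14.5,"dz":0,"twist":-60,"grip":-1},{"dx":8.3,"dy":-14.5,"dz":0,"twist":-60,"grip":-0.6},{"dx":8.3,"dy":-14.5,"dz":0,"twist":-60,"grip":-0.4},{"dx":8.3,"dy":-14.5,"dz":0,"twist":-60,"grip":-0.2},{"dx":8.3,"dy":-14.5,"dz":0,"twist":-60,"grip":-0.2},{"dx":8.3,"dy":-14.5,"dz":0,"twist":-60,"grip":-0.2}]'; python3 -c "
from h import *
go(.4507,.1475,.055,77.5); shot('top','t2.png'); shot('side','s2.png')
a=cv2.imread('pics/t2.png')[110:250,180:310];b=cv2.imread('pics/s2.png')[140:280,200:340]
f=lambda i:cv2.resize(i,None,fx=2.8,fy=2.8,interpolation=cv2.INTER_CUBIC)
cv2.imwrite('pics/c2.png',np.hstack([f(a),f(b)]))"
```

```text
time: 6.05
tool_pos: [0.4478, 0.147, 0.2182]
tcp_rot: [[-0.976, 0.219, -0.0], [0.219, 0.976, -0.0], [0.0, -0.0, -1.0]]
contact_force: [0.1, -0.1, 0.2]
gripper_width: 0.0513
grip_force: 0.0
t 6.05 p [0.4478 0.147  0.2182] yaw_y 77.35 w 0.0513 gf 0.0 F [ 0.1 -0.1  0.2] M [ 0.01 -0.    0.08]
d [-0.27  0.11 16.32] twist -0.2
```

View pics/c2.png

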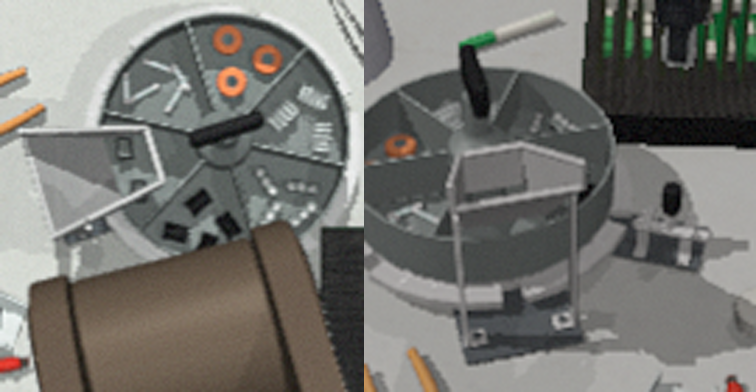

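The picture shows two boxes under the chute at c2 (124,148) and (138,188), and the handle running from (191,139) to (263,119). Now a check of the angle.

```bash
python3 -c "
from h import *
im=cv2.imread('pics/t2.png').astype(int)
c=lambda x,y:((x+.5)/2.8-.5+180,(y+.5)/2.8-.5+110)
a=at('top',*c(191,138),.157);b=at('top',*c(263,119),.157);d=a-b
print(a,b,(a+b)/2,np.degrees(np.arctan2(d[1],d[0])))
# wall ends at rim z=.074
for x,y in [(303,48),(348,163),(240,255),(107,112),(188,22)]:
  p=at('top',*c(x,y),.074)-[.6128,.1116,0]; print(np.hypot(*p[:2]),(np.degrees(np.arctan2(p[1],p[0]))-77.5)%60)
# dark-blob handle PCA
m=(im.sum(2)<110).astype(np.uint8); m[:,:246]=0; m[:,276:]=0; m[:147]=0; m[164:]=0
ys,xs=np.nonzero(m); print(len(xs))
W=np.array([at('top',x,y,.157)[:2] for x,y in zip(xs,ys)]); w,v=np.linalg.eigh(np.cov(W.T)); print(W.mean(0),np.degrees(np.arctan2(v[1,1],v[0,1])))
"
```

```text
[0.60424319 0.14275626 0.157     ] [0.62077916 0.08233485 0.157     ] [0.61251117 0.11254556 0.157     ] 105.30577271112278
0.10792619690503213 2.1784145980999057
0.11278705451187988 1.3613450106601874
0.10613380023494164 49.93024509949012
0.10906033151817857 0.5492322549814901
0.1105464303387948 0.6186596135570994
65
[0.60824396 0.11379685] 108.93116380869697
```

```bash
python3 -m jog '[{"dx":-0.25,"dy":0.1,"dz":4.5,"twist":0,"grip":-0.2},{"dx":-0.25,"dy":0.1,"dz":9,"twist":0,"grip":-0.2},{"dx":-0.25,"dy":0.1,"dz":13,"twist":0,"grip":-0.2},{"dx":-0.25,"dy":0.1,"dz":16.3,"twist":0,"grip":-0.2},{"dx":-0.25,"dy":0.1,"dz":16.3,"twist":0,"grip":-0.2},{"dx":-0.25,"dy":0.1,"dz":16.3,"twist":0,"grip":0.2},{"dx":-0.25,"dy":0.1,"dz":16.3,"twist":0,"grip":1},{"dx":-0.25,"dy":0.1,"dz":16.3,"twist":0,"grip":1},{"dx":-0.25,"dy":0.1,"dz":16.3,"twist":0,"grip":1},{"dx":-0.25,"dy":0.1,"dz":16.3,"twist":0,"grip":1}]' 25; python3 -c "
from h import *
st()"
```

```text
time: 7.15
tool_pos: [0.4516, 0.1477, 0.0568]
tcp_rot: [[-0.977, 0.215, 0.003], [0.215, 0.977, 0.001], [-0.002, 0.001, -1.0]]
contact_force: [-0.6, -1.9, 11.9]
gripper_width: 0.0157
grip_force: 25.0
t 7.15 p [0.4516 0.1477 0.0568] yaw_y 77.61 w 0.0157 gf 25.0 F [-0.6 -1.9 11.9] M [-0.41  0.05  0.06]
```

```bash
python3 -m jog '[{"dx":0,"dy":0,"dz":-0.2,"twist":0,"grip":1},{"dx":-0.4,"dy":0,"dz":-0.2,"twist":0,"grip":1},{"dx":-0.8,"dy":0,"dz":-0.2,"twist":0,"grip":1},{"dx":-1.2,"dy":0,"dz":-0.2,"twist":0,"grip":1},{"dx":-1.4,"dy":0,"dz":-0.2,"twist":0,"grip":1},{"dx":-1.55,"dy":0,"dz":-0.2,"twist":0,"grip":1},{"dx":-1.55,"dy":0,"dz":-0.2,"twist":0,"grip":1},{"dx":-1.55,"dy":0,"dz":-0.2,"twist":0,"grip":1}]'; python3 -c "
from h import *
st()"
```

```text
time: 7.95
tool_pos: [0.4653, 0.1444, 0.0576]
tcp_rot: [[-0.977, 0.215, -0.0], [0.215, 0.977, 0.0], [0.0, 0.0, -1.0]]
contact_force: [-3.1, 6.9, -7.3]
gripper_width: 0.0158
grip_force: 27.2
t 7.95 p [0.4653 0.1444 0.0576] yaw_y 77.61 w 0.0158 gf 27.2 F [-3.1  6.9 -7.3] M [1.11 0.42 0.02]
```

```bash
python3 -m jog '[{"dx":-1.4,"dy":0,"dz":-0.2,"twist":0,"grip":0.2},{"dx":-1.4,"dy":0,"dz":-0.2,"twist":0,"grip":-0.2},{"dx":-1.4,"dy":0,"dz":-0.2,"twist":0,"grip":-0.2},{"dx":-1.4,"dy":0,"dz":-0.2,"twist":0,"grip":-0.2},{"dx":-1.4,"dy":0,"dz":-5,"twist":0,"grip":-0.2},{"dx":-1.4,"dy":0,"dz":-10,"twist":0,"grip":-0.4},{"dx":-1.4,"dy":0,"dz":-15,"twist":0,"grip":-0.4},{"dx":-1.4,"dy":0,"dz":-17,"twist":0,"grip":-0.4},{"dx":-1.4,"dy":0,"dz":-17,"twist":0,"grip":-0.4}]'; python3 -c "
from h import *
go(.6128,.112,.2195,17.5); shot('side','s3.png')"
```

```text
time: 8.85
tool_pos: [0.4807, 0.1416, 0.2305]
tcp_rot: [[-0.977, 0.214, 0.006], [0.214, 0.977, 0.001], [-0.005, 0.002, -1.0]]
contact_force: [-0.2, 0.4, -1.1]
gripper_width: 0.0595
grip_force: 0.0
t 8.85 p [0.4807 0.1416 0.2305] yaw_y 77.63 w 0.0595 gf 0.0 F [-0.2  0.4 -1.1] M [-0.02  0.01 -0.03]
d [-13.53  -0.06   1.17] twist 60.1
```

```bash
python3 -m jog '[{"dx":-13.5,"dy":0,"dz":0,"twist":60,"grip":-0.4},{"dx":-13.5,"dy":0,"dz":0,"twist":60,"grip":-0.4},{"dx":-13.5,"dy":0,"dz":0,"twist":60,"grip":-0.4},{"dx":-13.5,"dy":0,"dz":0,"twist":60,"grip":-0.4},{"dx":-13.5,"dy":0,"dz":0,"twist":60,"grip":-0.4},{"dx":-13.5,"dy":0,"dz":0,"twist":60,"grip":-0.4},{"dx":-13.5,"dy":0,"dz":0,"twist":60,"grip":-0.4},{"dx":-13.5,"dy":0,"dz":0,"twist":60,"grip":-0.4},{"dx":-13.5,"dy":0,"dz":0,"twist":60,"grip":-0.4}]'; python3 -c "
from h import *
go(.6128,.112,.139,17.5)
def knob(f):
  im=cv2.imread('pics/'+f).astype(int)[195:230,300:325]; ys,xs=np.nonzero(im.sum(2)<120); return xs.mean()+300,ys.mean()+195,len(xs)
print(knob('side0.png'),knob('s3.png'))
B=np.array([.6128,.1116]);a=-.2178
for s in(0,.014): 
  q=B+(-.166+s)*np.array([np.cos(a),np.sin(a)]); print(proj('side',[*q,.055]))
"
```

```text
time: 9.8
tool_pos: [0.6105, 0.1122, 0.226]
tcp_rot: [[-0.307, 0.952, -0.002], [0.952, 0.307, -0.0], [0.0, -0.002, -1.0]]
contact_force: [0.5, 0.0, -0.4]
gripper_width: 0.0599
grip_force: 0.0
t 9.8 p [0.6105 0.1122 0.226 ] yaw_y 17.89 w 0.0599 gf 0.0 F [ 0.5  0.  -0.4] M [0.03 0.01 0.03]
d [-0.09  0.23  8.7 ] twist 0.4
(np.float64(309.45762711864404), np.float64(210.76271186440678), 59) (np.float64(303.5344827586207), np.float64(209.63793103448276), 58)
[[309.36119159 209.62079218]]
[[303.3778778  208.52970407]]
```

```bash
python3 -m jog '[{"dx":-0.1,"dy":0.1,"dz":4.5,"twist":0,"grip":-0.4},{"dx":-0.1,"dy":0.1,"dz":8.7,"twist":0,"grip":-0.2},{"dx":-0.1,"dy":0.1,"dz":8.7,"twist":0,"grip":0.2},{"dx":-0.1,"dy":0.1,"dz":8.7,"twist":0,"grip":1},{"dx":-0.1,"dy":0.1,"dz":8.7,"twist":0,"grip":1},{"dx":-0.1,"dy":0.1,"dz":8.7,"twist":0,"grip":1},{"dx":-0.1,"dy":0.1,"dz":8.7,"twist":0,"grip":1},{"dx":-0.1,"dy":0.1,"dz":8.7,"twist":-2,"grip":1},{"dx":-0.1,"dy":0.1,"dz":8.7,"twist":-4,"grip":1},{"dx":-0.1,"dy":0.1,"dz":8.7,"twist":-5,"grip":1},{"dx":-0.1,"dy":0.1,"dz":8.7,"twist":-5,"grip":1},{"dx":-0.1,"dy":0.1,"dz":8.7,"twist":-5,"grip":1}]' 40; python3 -c "
from h import *
st()"
```

```text
time: 11.0
tool_pos: [0.6129, 0.112, 0.1427]
tcp_rot: [[-0.384, 0.923, 0.002], [0.923, 0.384, 0.001], [0.0, 0.002, -1.0]]
contact_force: [-7.8, 1.2, 7.7]
gripper_width: 0.0135
grip_force: 80.8
t 11.0 p [0.6129 0.112  0.1427] yaw_y 22.61 w 0.0135 gf 80.8 F [-7.8  1.2  7.7] M [ 0.54  0.95 -1.09]
```

```bash
python3 -m jog '[{"dx":0,"dy":0,"dz":0,"twist":3,"grip":1},{"dx":0,"dy":0,"dz":0,"twist":6,"grip":1},{"dx":0,"dy":0,"dz":0,"twist":9,"grip":1},{"dx":0,"dy":0,"dz":0,"twist":11,"grip":1},{"dx":0,"dy":0,"dz":0,"twist":11,"grip":1},{"dx":0,"dy":0,"dz":0,"twist":11,"grip":1}]'; python3 -c "
from h import *
st()"
```

```text
time: 11.6
tool_pos: [0.6129, 0.1115, 0.1429]
tcp_rot: [[-0.204, 0.979, 0.002], [0.979, 0.204, -0.0], [-0.001, 0.002, -1.0]]
contact_force: [-7.0, -2.3, 9.8]
gripper_width: 0.0134
grip_force: 84.6
t 11.6 p [0.6129 0.1115 0.1429] yaw_y 11.77 w 0.0134 gf 84.6 F [-7.  -2.3  9.8] M [-0.46  1.08  1.42]
```

```bash
python3 -m jog '[{"dx":0,"dy":0,"dz":0,"twist":-3,"grip":1},{"dx":0,"dy":0,"dz":0,"twist":-5.5,"grip":1},{"dx":0,"dy":0,"dz":0,"twist":-5.5,"grip":0.2},{"dx":0,"dy":0,"dz":0,"twist":-5.5,"grip":-0.5},{"dx":0,"dy":0,"dz":0,"twist":-5.5,"grip":-1},{"dx":0,"dy":0,"dz":-0.5,"twist":-5.5,"grip":-1},{"dx":0,"dy":0,"dz":-5,"twist":-5.5,"grip":-1},{"dx":0,"dy":0,"dz":-10,"twist":-5.5,"grip":-1},{"dx":0,"dy":0,"dz":-10,"twist":-5.5,"grip":-1}]'; python3 -c "
from h import *
go(.4714,.3973,.24,-19.8)"
```

```text
time: 12.5
tool_pos: [0.6158, 0.1121, 0.2473]
tcp_rot: [[-0.294, 0.956, 0.01], [0.956, 0.294, 0.001], [-0.002, 0.01, -1.0]]
contact_force: [0.6, -0.2, -0.5]
gripper_width: 0.085
grip_force: 0.0
t 12.5 p [0.6158 0.1121 0.2473] yaw_y 17.12 w 0.085 gf 0.0 F [ 0.6 -0.2 -0.5] M [-0.03 -0.    0.  ]
d [31.51 -5.41  0.63] twist 36.9
```

```bash
python3 -m jog '[{"dx":31.5,"dy":-5.4,"dz":0.5,"twist":37,"grip":-1},{"dx":31.5,"dy":-5.4,"dz":0.5,"twist":37,"grip":-1},{"dx":31.5,"dy":-5.4,"dz":0.5,"twist":37,"grip":-1},{"dx":31.5,"dy":-5.4,"dz":0.5,"twist":37,"grip":-1},{"dx":31.5,"dy":-5.4,"dz":0.5,"twist":37,"grip":-1},{"dx":31.5,"dy":-5.4,"dz":0.5,"twist":37,"grip":-1},{"dx":31.5,"dy":-5.4,"dz":0.5,"twist":37,"grip":-1},{"dx":31.5,"dy":-5.4,"dz":0.5,"twist":37,"grip":-1},{"dx":31.5,"dy":-5.4,"dz":0.5,"twist":37,"grip":-1},{"dx":31.5,"dy":-5.4,"dz":0.5,"twist":37,"grip":-1}]'; python3 -c "
from h import *
go(.4714,.3973,.055,-19.8)"
```

```text
time: 13.5
tool_pos: [0.4684, 0.3961, 0.2355]
tcp_rot: [[0.34, 0.94, 0.0], [0.94, -0.34, -0.0], [-0.0, 0.0, -1.0]]
contact_force: [0.1, -0.1, -0.7]
gripper_width: 0.0857
grip_force: 0.0
t 13.5 p [0.4684 0.3961 0.2355] yaw_y -19.89 w 0.0857 gf 0.0 F [ 0.1 -0.1 -0.7] M [-0.02 -0.04 -0.06]
d [ 0.22  0.23 18.05] twist -0.1
```

```bash
python3 -m jog '[{"dx":0.2,"dy":0.2,"dz":5,"twist":0,"grip":-1},{"dx":0.2,"dy":0.2,"dz":10,"twist":0,"grip":-1},{"dx":0.2,"dy":0.2,"dz":15,"twist":0,"grip":-1},{"dx":0.2,"dy":0.2,"dz":18,"twist":0,"grip":-0.8},{"dx":0.2,"dy":0.2,"dz":18,"twist":0,"grip":-0.4},{"dx":0.2,"dy":0.2,"dz":18,"twist":0,"grip":0},{"dx":0.2,"dy":0.2,"dz":18,"twist":0,"grip":0.3},{"dx":0.2,"dy":0.2,"dz":18,"twist":0,"grip":1},{"dx":0.2,"dy":0.2,"dz":18,"twist":0,"grip":1},{"dx":0.2,"dy":0.2,"dz":18,"twist":0,"grip":1},{"dx":0.2,"dy":0.2,"dz":18,"twist":0,"grip":1}]' 50; python3 -c "
from h import *
st()"
```

```text
time: 14.6
tool_pos: [0.4721, 0.3988, 0.0576]
tcp_rot: [[0.34, 0.94, 0.003], [0.94, -0.34, 0.002], [0.003, 0.002, -1.0]]
contact_force: [2.6, -1.9, 10.3]
gripper_width: 0.0335
grip_force: 51.0
t 14.6 p [0.4721 0.3988 0.0576] yaw_y -19.87 w 0.0335 gf 51.0 F [ 2.6 -1.9 10.3] M [-0.46 -0.29  0.03]
```

Gripped, 33.5 mm wide. I'll lift it and look.

```bash
python3 -m jog '[{"dx":0,"dy":0,"dz":-0.5,"twist":0,"grip":1},{"dx":0,"dy":0,"dz":-1.5,"twist":0,"grip":1},{"dx":0,"dy":0,"dz":-3,"twist":0,"grip":1},{"dx":0,"dy":0,"dz":-5,"twist":0,"grip":1},{"dx":0,"dy":0,"dz":-7,"twist":0,"grip":1},{"dx":0,"dy":0,"dz":-8,"twist":0,"grip":1},{"dx":0,"dy":0,"dz":-8,"twist":0,"grip":1}]'; python3 -c "
from h import *
st(); shot('side','s4.png')
b=cv2.imread('pics/s4.png')[150:340,220:440]
cv2.imwrite('pics/c4.png',cv2.resize(b,None,fx=3,fy=3,interpolation=cv2.INTER_CUBIC))"
```

```text
time: 15.3
tool_pos: [0.4714, 0.3986, 0.1374]
tcp_rot: [[0.34, 0.94, 0.002], [0.94, -0.34, 0.002], [0.003, 0.002, -1.0]]
contact_force: [0.4, 0.0, -1.1]
gripper_width: 0.0334
grip_force: 49.9
t 15.3 p [0.4714 0.3986 0.1374] yaw_y -19.87 w 0.0334 gf 49.9 F [ 0.4  0.  -1.1] M [ 0.02 -0.02  0.03]
```

View pics/c4.png

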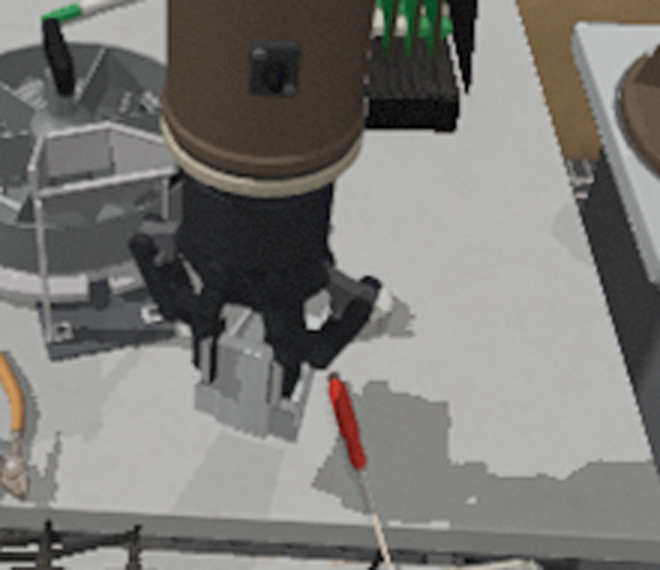

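```bash
python3 -c "
from h import *
go(.5662,.2594,.24,17.5)"; python3 -m jog '[{"dx":0,"dy":0,"dz":-4,"twist":0,"grip":1},{"dx":0,"dy":0,"dz":-8,"twist":0,"grip":1},{"dx":0,"dy":0,"dz":-10.3,"twist":0,"grip":1},{"dx":-2,"dy":3,"dz":-10.3,"twist":-5,"grip":1},{"dx":-4,"dy":6,"dz":-10.3,"twist":-12,"grip":1},{"dx":-6,"dy":8,"dz":-10.3,"twist":-19,"grip":1},{"dx":-8,"dy":11,"dz":-10.3,"twist":-26,"grip":1},{"dx":-9.5,"dy":13,"dz":-10.3,"twist":-33,"grip":1},{"dx":-9.9,"dy":13.6,"dz":-10.3,"twist":-37.4,"grip":1},{"dx":-9.9,"dy":13.6,"dz":-10.3,"twist":-37.4,"grip":1},{"dx":-9.9,"dy":13.6,"dz":-10.3,"twist":-37.4,"grip":1}]';python3 -c "
from h import *
go(.5662,.2594,.24,17.5); shot('side','s5.png'); shot('top','t5.png')
f=lambda i:cv2.resize(i,None,fx=2.8,fy=2.8,interpolation=cv2.INTER_CUBIC)
a=cv2.imread('pics/s5.png')[110:310,180:320];b=cv2.imread('pics/t5.png')[110:310,160:300]
cv2.imwrite('pics/c5.png',np.hstack([f(a),f(b)]))"
```

```text
t 15.35 p [0.4709 0.3982 0.1362] yaw_y -19.87 w 0.0333 gf 49.8 F [ 0.  -0.7 -2.5] M [ 0.04  0.03 -0.02]
d [ -9.8   13.68 -10.39] twist -37.4
time: 16.45
tool_pos: [0.5644, 0.2587, 0.2375]
tcp_rot: [[-0.298, 0.954, -0.001], [0.954, 0.298, -0.0], [0.0, -0.001, -1.0]]
contact_force: [-0.3, -0.8, -1.7]
gripper_width: 0.0333
grip_force: 50.7
t 16.45 p [0.5644 0.2587 0.2375] yaw_y 17.36 w 0.0333 gf 50.7 F [-0.3 -0.8 -1.7] M [ 0.05 -0.03  0.01]
d [ 0.02  0.19 -0.25] twist -0.1
```

View pics/c5.png

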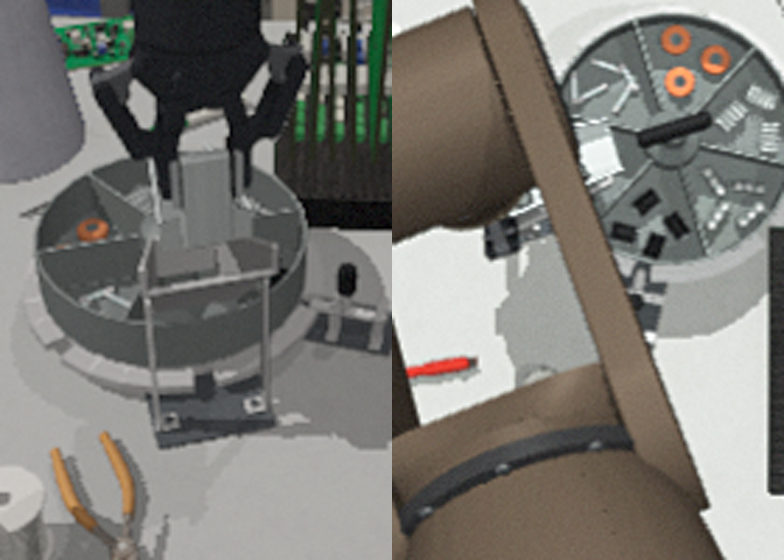

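The scoop is level above the chute, its nose showing at c5 (600,155) next to the hub. I'll lower the grip force and see if gravity swings the nose down.

```bash
python3 -m jog '[{"dx":0,"dy":0,"dz":-0.2,"twist":0,"grip":1},{"dx":0,"dy":0,"dz":-0.2,"twist":0,"grip":1},{"dx":0,"dy":0,"dz":-0.2,"twist":0,"grip":1}]' 20;python3 -c "
from h import *
st(); a=cv2.imread('pics/s5.png'); b=shot('side','s6.png')[:,:,::-1]
d=np.abs(a.astype(int)-b)[170:210,230:275].sum(2); print((d>90).sum())"
```

```text
time: 16.85
tool_pos: [0.5648, 0.259, 0.2404]
tcp_rot: [[-0.301, 0.954, 0.0], [0.954, 0.301, 0.0], [0.0, 0.0, -1.0]]
contact_force: [-0.1, 0.1, -1.2]
gripper_width: 0.033
grip_force: 50.7
t 16.85 p [0.5648 0.259  0.2404] yaw_y 17.53 w 0.033 gf 50.7 F [-0.1  0.1 -1.2] M [ 0.03  0.07 -0.03]
32
```

```bash
python3 -m jog '[{"dx":0,"dy":0,"dz":0,"twist":0,"grip":0.35},{"dx":0,"dy":0,"dz":0,"twist":0,"grip":0.35}]' 20;python3 -c "
from h import *
st()"; python3 -m jog '[{"dx":0,"dy":0,"dz":0,"twist":0,"grip":0.28},{"dx":0,"dy":0,"dz":0,"twist":0,"grip":0.28}]' 20;python3 -c "
from h import *
st();a=cv2.imread('pics/s5.png'); b=shot('side','s7.png')[:,:,::-1]
d=np.abs(a.astype(int)-b)[170:210,230:275].sum(2); print((d>90).sum())"
```

```text
time: 17.1
tool_pos: [0.5649, 0.2586, 0.2403]
tcp_rot: [[-0.301, 0.954, -0.0], [0.954, 0.301, -0.0], [-0.0, -0.0, -1.0]]
contact_force: [0.4, 0.6, -1.5]
gripper_width: 0.0331
grip_force: 50.7
t 17.1 p [0.5649 0.2586 0.2403] yaw_y 17.52 w 0.0331 gf 50.7 F [ 0.4  0.6 -1.5] M [0.07 0.03 0.02]
time: 17.3
tool_pos: [0.5649, 0.2586, 0.2403]
tcp_rot: [[-0.301, 0.954, -0.0], [0.954, 0.301, -0.0], [-0.0, -0.0, -1.0]]
contact_force: [0.5, 0.1, -1.8]
gripper_width: 0.0332
grip_force: 50.7
t 17.3 p [0.5649 0.2586 0.2403] yaw_y 17.52 w 0.0332 gf 50.7 F [ 0.5  0.1 -1.8] M [ 0.04  0.01 -0.09]
36
```

```bash
for g in 1; do python3 -m jog '[{"dx":0,"dy":0,"dz":0,"twist":0,"grip":0.25},{"dx":0,"dy":0,"dz":0,"twist":0,"grip":0.25}]' 20 | egrep 'width|grip'; python3 -m jog '[{"dx":0,"dy":0,"dz":0,"twist":0,"grip":0.235},{"dx":0,"dy":0,"dz":0,"twist":0,"grip":0.235}]' 20| egrep 'width|grip'; done; python3 -c "
from h import *
st();a=cv2.imread('pics/s5.png'); b=shot('side','s8.png')[:,:,::-1]
d=np.abs(a.astype(int)-b)[170:210,230:275].sum(2); print((d>90).sum())"
```

```text
gripper_width: 0.0329
grip_force: 50.7
gripper_width: 0.0332
grip_force: 50.7
t 17.75 p [0.5649 0.2586 0.2403] yaw_y 17.52 w 0.0332 gf 50.7 F [ 0.6  0.4 -2.3] M [ 0.12 -0.05 -0.02]
37
```

```bash
python3 -m jog '[{"dx":0,"dy":0,"dz":0,"twist":0,"grip":0.225}]' 20 | egrep 'width|grip'; python3 -m jog '[{"dx":0,"dy":0,"dz":0,"twist":0,"grip":0.22}]' 20| egrep 'width|grip';  python3 -m jog '[{"dx":0,"dy":0,"dz":0,"twist":0,"grip":0.215}]' 20| egrep 'width|grip'; python3 -c "
from h import *
st();a=cv2.imread('pics/s5.png'); b=shot('side','s9.png')[:,:,::-1]
d=np.abs(a.astype(int)-b)[170:210,230:275].sum(2); print((d>90).sum())"
```

```text
gripper_width: 0.0332
grip_force: 45.4
gripper_width: 0.0335
grip_force: 34.7
gripper_width: 0.0336
grip_force: 24.1
t 18.1 p [0.5649 0.2586 0.2403] yaw_y 17.52 w 0.0336 gf 24.1 F [-0.3  0.1 -1.9] M [ 0.   -0.01 -0.04]
37
```

The force can be finely set by the closure, at about 2.1 N per 0.001. I'll keep easing.

```bash
cat > d.py <<'E'
from h import *
import sys
st();a=cv2.imread('pics/s5.png'); b=shot('side',sys.argv[1])[:,:,::-1]
d=np.abs(a.astype(int)-b)[170:210,230:275].sum(2); print((d>90).sum())
E
python3 -m jog '[{"dx":0,"dy":0,"dz":0,"twist":0,"grip":0.21},{"dx":0,"dy":0,"dz":0,"twist":0,"grip":0.21}]' 20 | egrep 'width|grip';python3 d.py s10.png;  python3 -m jog '[{"dx":0,"dy":0,"dz":0,"twist":0,"grip":0.208},{"dx":0,"dy":0,"dz":0,"twist":0,"grip":0.208}]' 20| egrep 'width|grip'; python3 d.py s11.png
```

```text
gripper_width: 0.0338
grip_force: 13.4
t 18.35 p [0.5649 0.2586 0.2403] yaw_y 17.53 w 0.0338 gf 13.4 F [ 0.4 -0.5 -1.8] M [ 0.09 -0.   -0.04]
38
gripper_width: 0.034
grip_force: 9.1
t 18.6 p [0.5649 0.2586 0.2403] yaw_y 17.53 w 0.034 gf 9.1 F [ 0.3 -0.7 -1.5] M [ 0.04 -0.02  0.02]
40
```

```bash
python3 -m jog '[{"dx":0,"dy":0,"dz":0,"twist":0,"grip":0.207},{"dx":0,"dy":0,"dz":0,"twist":0,"grip":0.207}]' 20 | egrep 'width|grip';python3 d.py s12.png;  python3 -m jog '[{"dx":0,"dy":0,"dz":0,"twist":0,"grip":0.2062},{"dx":0,"dy":0,"dz":0,"twist":0,"grip":0.2062}]' 20| egrep 'width|grip'; python3 d.py s13.png
```

```text
gripper_width: 0.0337
grip_force: 7.1
t 18.85 p [0.5649 0.2586 0.2403] yaw_y 17.52 w 0.0337 gf 7.1 F [-0.3  0.3 -2.8] M [0.02 0.03 0.04]
40
gripper_width: 0.0341
grip_force: 5.5
t 19.1 p [0.5649 0.2586 0.2403] yaw_y 17.53 w 0.0341 gf 5.5 F [-0.3 -0.  -2. ] M [ 0.02 -0.06 -0.  ]
43
```

```bash
python3 -m jog '[{"dx":0,"dy":0,"dz":0,"twist":0,"grip":0.2056},{"dx":0,"dy":0,"dz":0,"twist":0,"grip":0.2056}]' 20 | egrep 'width|grip';python3 d.py s14.png
```

```text
gripper_width: 0.034
grip_force: 3.9
t 19.35 p [0.5649 0.2586 0.2403] yaw_y 17.53 w 0.034 gf 3.9 F [ 0.2 -0.4 -2.4] M [-0.   -0.02 -0.02]
37
```

```bash
python3 -m jog '[{"dx":0,"dy":0,"dz":0,"twist":0,"grip":0.2052},{"dx":0,"dy":0,"dz":0,"twist":0,"grip":0.2052}]' 20 | egrep 'grip_f';python3 d.py s15.png;python3 -m jog '[{"dx":0,"dy":0,"dz":0,"twist":0,"grip":0.2049},{"dx":0,"dy":0,"dz":0,"twist":0,"grip":0.2049}]' 20 | egrep 'grip_f';python3 d.py s16.png
```

```text
grip_force: 2.7
t 19.6 p [0.5649 0.2586 0.2403] yaw_y 17.52 w 0.034 gf 2.7 F [ 0.3  0.  -0.6] M [ 0.04  0.01 -0.  ]
235
grip_force: 2.1
t 19.85 p [0.5649 0.2586 0.2403] yaw_y 17.52 w 0.034 gf 2.1 F [-0.2 -0.6 -1.3] M [ 0.03 -0.01  0.02]
342
```

```bash
python3 -m jog '[{"dx":0,"dy":0,"dz":0,"twist":0,"grip":0.2049},{"dx":0,"dy":0,"dz":0,"twist":0,"grip":0.2049},{"dx":0,"dy":0,"dz":0,"twist":0,"grip":0.2049}]' 20 | egrep 'grip_f';python3 d.py s17.png; python3 -c "
from h import *
L=[cv2.imread(f'pics/s{i}.png') for i in(14,15,16,17)]
for a,b in zip(L,L[1:]): print((np.abs(a.astype(int)-b)[150:230,215:290].sum(2)>90).sum())
f=lambda i:cv2.resize(i[140:220,220:290],None,fx=3.7,fy=3.7,interpolation=cv2.INTER_CUBIC)
cv2.imwrite('pics/c17.png',np.vstack([np.hstack([f(L[0]),f(L[1])]),np.hstack([f(L[2]),f(L[3])])]))"
```

```text
grip_force: 2.1
t 20.2 p [0.5649 0.2586 0.2403] yaw_y 17.53 w 0.0339 gf 2.1 F [ 0.  -0.4 -1.2] M [0.01 0.03 0.02]
339
271
59
0
```

View pics/c17.png

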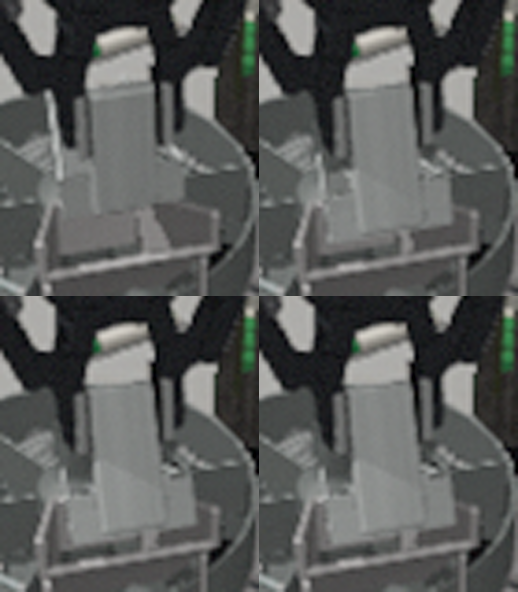

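The scoop swung and then stopped: its back edge dropped from row 210 to 234 of the crop. Next I'll compute the tilt.

```bash
python3 -c "
from h import *
a=np.radians(-72.5);ex=np.array([np.cos(a),np.sin(a),0]);ez=np.array([0,0,1.])
g=np.array([.5649,.2586,.240])
for t in (0,10,20,30,40,46,52):
  T=np.radians(t);X=ex*np.cos(T)-ez*np.sin(T);Z=ez*np.cos(T)+ex*np.sin(T)
  q=[g+X*dx+Z*(dz-.058) for dx,dz in((-.005,0),(-.005,.078),(.1,.003))]
  p=proj('side',q); print(t,((p-[220,140])*3.7).round(0).tolist(),q[2].round(3), 'lip r',np.hypot(*(q[2]-[.6128,.1116,0])[:2]).round(3))
"
```

```text
0 [[126.0, 217.0], [121.0, 93.0], [86.0, 96.0]] [0.595 0.163 0.185] lip r 0.055
10 [[130.0, 226.0], [119.0, 88.0], [91.0, 130.0]] [0.592 0.174 0.168] lip r 0.066
20 [[134.0, 233.0], [117.0, 84.0], [97.0, 165.0]] [0.588 0.187 0.154] lip r 0.079
30 [[137.0, 237.0], [116.0, 81.0], [104.0, 199.0]] [0.583 0.202 0.142] lip r 0.096
40 [[140.0, 237.0], [115.0, 79.0], [111.0, 231.0]] [0.577 0.219 0.134] lip r 0.113
46 [[142.0, 235.0], [114.0, 79.0], [116.0, 249.0]] [0.574 0.23  0.13 ] lip r 0.125
52 [[143.0, 232.0], [113.0, 79.0], [120.0, 266.0]] [0.57  0.241 0.127] lip r 0.136
```

```bash
python3 -c "
from h import *
F=[]
for i in range(14):
  r.get_image('side'); F.append(r.observe()['contact_force'].copy())
F=np.array(F);print(F.mean(0),F.std(0)/14**.5)
im=cv2.imread('pics/s17.png'); im0=cv2.imread('pics/s3.png')
# compare the chute/compartment region seen under/through chute in side view
d=np.abs(im.astype(int)-im0).sum(2)
ys,xs=np.nonzero(d[205:300,200:300]>90); print(len(xs), sorted(set(zip((ys//4*4+205).tolist(),(xs//4*4+200).tolist())))[:60])
"
```

```text
[-0.15806345 -0.01351437 -1.59811669] [0.14127483 0.09293942 0.11723731]
137 [(205, 240), (205, 260), (205, 264), (205, 268), (205, 272), (205, 276), (209, 248), (209, 252), (209, 256), (209, 260), (281, 296), (285, 296), (289, 292), (289, 296), (293, 288), (293, 292), (293, 296), (297, 288), (297, 292), (297, 296)]
```

```bash
python3 -m jog '[{"dx":0,"dy":0,"dz":0,"twist":0,"grip":0.2056},{"dx":-1,"dy":0,"dz":0.7,"twist":0,"grip":0.2056},{"dx":-2,"dy":0,"dz":1.6,"twist":0,"grip":0.2056},{"dx":-2.5,"dy":0,"dz":2.5,"twist":0,"grip":0.2056},{"dx":-3.2,"dy":0,"dz":2.5,"twist":0,"grip":0.2056},{"dx":-4,"dy":0,"dz":2.5,"twist":0,"grip":0.2056},{"dx":-4.8,"dy":0,"dz":2.3,"twist":0,"grip":0.2056},{"dx":-5.5,"dy":0,"dz":2.0,"twist":0,"grip":0.2056},{"dx":-6.2,"dy":0,"dz":1.8,"twist":0,"grip":0.2056},{"dx":-6.2,"dy":0,"dz":1.8,"twist":0,"grip":0.2056}]' 20;python3 d.py s20.png; python3 -m jog '[{"dx":0,"dy":0,"dz":0,"twist":0,"grip":0.22},{"dx":0.7,"dy":0,"dz":-0.5,"twist":0,"grip":0.22},{"dx":1.4,"dy":0,"dz":-1,"twist":0,"grip":0.22},{"dx":2.1,"dy":0,"dz":-1.5,"twist":0,"grip":0.22},{"dx":2.8,"dy":0,"dz":-2.0,"twist":0,"grip":0.22},{"dx":3.5,"dy":0,"dz":-2.3,"twist":0,"grip":0.22},{"dx":3.5,"dy":0,"dz":-1.5,"twist":0,"grip":0.22},{"dx":3.5,"dy":0,"dz":-2.3,"twist":0,"grip":0.22},{"dx":3.5,"dy":0,"dz":-1.5,"twist":0,"grip":0.22},{"dx":3.5,"dy":0,"dz":-2.3,"twist":0,"grip":0.22},{"dx":3.5,"dy":0,"dz":-2.3,"twist":0,"grip":0.22},{"dx":3.5,"dy":0,"dz":-2.3,"twist":0,"grip":0.22}]' 40;python3 d.py s21.png
python3 -c "
from h import *
F=[]
for i in range(14):
  r.get_image('side'); F.append(r.observe()['contact_force'].copy())
F=np.array(F);print(F.mean(0))"
```

```text
time: 21.95
tool_pos: [0.5841, 0.1985, 0.2228]
tcp_rot: [[-0.3, 0.954, 0.001], [0.954, 0.3, -0.0], [-0.0, 0.001, -1.0]]
contact_force: [-0.0, -0.3, -0.7]
gripper_width: 0.0339
grip_force: 2.2
t 21.95 p [0.5841 0.1985 0.2228] yaw_y 17.48 w 0.0339 gf 2.2 F [-0.  -0.3 -0.7] M [ 0.02 -0.01 -0.01]
819
time: 23.2
tool_pos: [0.5733, 0.2327, 0.2456]
tcp_rot: [[-0.301, 0.954, 0.001], [0.954, 0.301, 0.0], [-0.0, 0.001, -1.0]]
contact_force: [-0.3, 0.2, -1.1]
gripper_width: 0.0333
grip_force: 18.4
t 23.2 p [0.5733 0.2327 0.2456] yaw_y 17.51 w 0.0333 gf 18.4 F [-0.3  0.2 -1.1] M [-0.02 -0.06  0.03]
817
[ 0.15283697 -0.01288732 -1.60168804]
```

```bash
python3 -m jog '[{"dx":3,"dy":0,"dz":-2,"twist":0,"grip":0.3},{"dx":6,"dy":0,"dz":-2,"twist":0,"grip":0.3},{"dx":9,"dy":-2,"dz":-2,"twist":5,"grip":0.3},{"dx":13,"dy":-4,"dz":-2,"twist":12,"grip":0.3},{"dx":16.5,"dy":-4.8,"dz":-2,"twist":19,"grip":0.3},{"dx":18.8,"dy":-4.8,"dz":-2,"twist":26,"grip":0.3},{"dx":18.8,"dy":-4.8,"dz":-2,"twist":33,"grip":0.3},{"dx":18.8,"dy":-4.8,"dz":-2,"twist":37.3,"grip":0.3},{"dx":18.8,"dy":-4.8,"dz":-2,"twist":37.3,"grip":0.3},{"dx":18.8,"dy":-4.8,"dz":-2,"twist":37.3,"grip":0.3}]' 40; python3 -c "
from h import *
go(.4714,.398,.24,-19.8); shot('side','s22.png'); shot('top','t22.png')
f=lambda i,k:cv2.resize(i,None,fx=k,fy=k,interpolation=cv2.INTER_CUBIC)
a=cv2.imread('pics/s22.png')[120:320,240:360];b=cv2.imread('pics/t22.png')[125:225,180:300]
a=f(a,3);b=f(b,3.6); h=max(len(a),len(b)); p=lambda i:np.pad(i,((0,h-len(i)),(0,0),(0,0)))
cv2.imwrite('pics/c22.png',np.hstack([p(a),p(b)])); print(a.shape,b.shape)"
```

```text
time: 24.95
tool_pos: [0.4707, 0.3976, 0.2653]
tcp_rot: [[0.336, 0.942, -0.0], [0.942, -0.336, -0.0], [-0.0, -0.0, -1.0]]
contact_force: [-0.0, 1.3, -1.2]
gripper_width: 0.0333
grip_force: 40.6
t 24.95 p [0.4707 0.3976 0.2653] yaw_y -19.63 w 0.0333 gf 40.6 F [-0.   1.3 -1.2] M [ 0.01  0.04 -0.02]
d [0.06 0.06 2.53] twist 0.2
(600, 360, 3) (360, 432, 3)
```

View pics/c22.png

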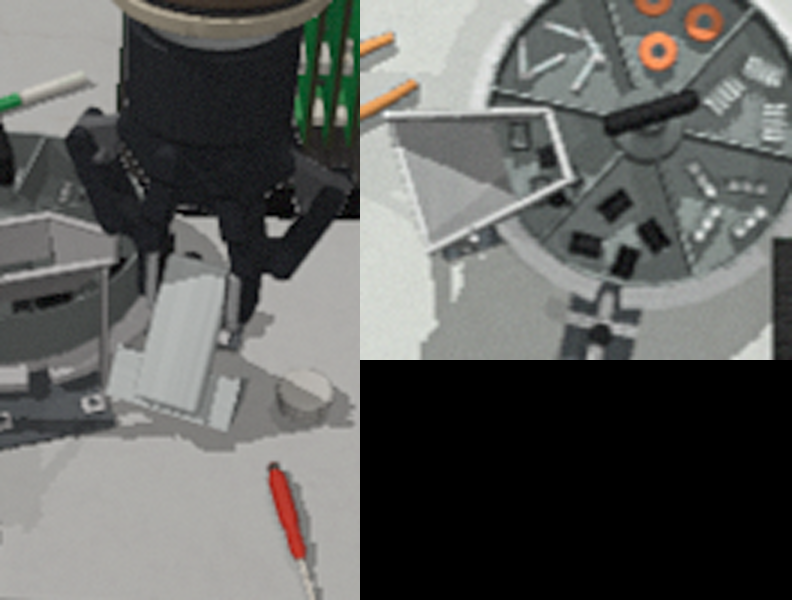

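The chute is empty. The compartment now shows dark relays at c22 (545,155), (540,183) and (550,195) besides the one at (520,135), and no relay lies on the bench. The scoop is held nose-down and empty, so I'll set it back by rolling it about its lip.

```bash
python3 -m jog '[{"dx":-3,"dy":1,"dz":4,"twist":0,"grip":0.3},{"dx":-6.5,"dy":1,"dz":8,"twist":0,"grip":0.3},{"dx":-6.5,"dy":1,"dz":12,"twist":0,"grip":0.22},{"dx":-6.5,"dy":1,"dz":13.5,"twist":0,"grip":0.215},{"dx":-6.5,"dy":1,"dz":14,"twist":0,"grip":0.212},{"dx":-6.5,"dy":1,"dz":14.3,"twist":0,"grip":0.21},{"dx":-6.5,"dy":1,"dz":14.3,"twist":0,"grip":0.21}]' 20; python3 -c "
from h import *
st(); shot('side','s23.png')"
```

```text
time: 25.75
tool_pos: [0.4587, 0.3336, 0.123]
tcp_rot: [[0.338, 0.941, 0.001], [0.941, -0.338, 0.001], [0.001, 0.001, -1.0]]
contact_force: [-0.8, -0.2, -1.4]
gripper_width: 0.0336
grip_force: 12.4
t 25.75 p [0.4587 0.3336 0.123 ] yaw_y -19.75 w 0.0336 gf 12.4 F [-0.8 -0.2 -1.4] M [-0.08  0.03  0.04]
```

```bash
python3 -m jog '[{"dx":0,"dy":0,"dz":0.5,"twist":0,"grip":0.21},{"dx":0.9,"dy":0,"dz":0.9,"twist":0,"grip":0.21},{"dx":1.8,"dy":0,"dz":1.2,"twist":0,"grip":0.21},{"dx":2.7,"dy":0,"dz":1.6,"twist":0,"grip":0.21},{"dx":3.7,"dy":0,"dz":2.1,"twist":0,"grip":0.21},{"dx":4.6,"dy":0,"dz":2.6,"twist":0,"grip":0.21},{"dx":5.4,"dy":0,"dz":3.2,"twist":0,"grip":0.21},{"dx":6.1,"dy":0,"dz":3.9,"twist":0,"grip":0.21},{"dx":6.8,"dy":0,"dz":4.6,"twist":0,"grip":0.21}]' 20; python3 -c "
from h import *
st()"
```

```text
time: 26.7
tool_pos: [0.4818, 0.3985, 0.0761]
tcp_rot: [[0.338, 0.941, 0.001], [0.941, -0.338, 0.001], [0.001, 0.001, -1.0]]
contact_force: [1.1, 2.5, 2.7]
gripper_width: 0.0339
grip_force: 13.7
t 26.7 p [0.4818 0.3985 0.0761] yaw_y -19.76 w 0.0339 gf 13.7 F [1.1 2.5 2.7] M [ 0.13 -0.16  0.03]
```

```bash
python3 -m jog '[{"dx":0.4,"dy":0,"dz":0.4,"twist":0,"grip":0.21},{"dx":0.8,"dy":0,"dz":0.8,"twist":0,"grip":0.21},{"dx":1.1,"dy":0,"dz":1.1,"twist":0,"grip":0.21},{"dx":1.2,"dy":0,"dz":1.3,"twist":0,"grip":0.21}]' 20 | grep force; python3 -c "
from h import *
st()";  python3 -m jog '[{"dx":0,"dy":0,"dz":0.3,"twist":0,"grip":0.21},{"dx":0,"dy":0,"dz":0.3,"twist":0,"grip":0.21}]' 20| grep force; python3 -c "
from h import *
st(); shot('side','s24.png')
def w(f):
  im=cv2.imread('pics/'+f).astype(int); return im
a,b=w('side0.png'),w('s24.png')
from fit import P
" | tail -3
```

```text
contact_force: [0.5, 1.6, 1.8]
grip_force: 13.5
t 27.1 p [0.485  0.4084 0.0629] yaw_y -19.77 w 0.0335 gf 13.5 F [0.5 1.6 1.8] M [ 0.06 -0.04  0.01]
contact_force: [0.4, 0.9, 0.2]
grip_force: 13.2
driver tip [0.4065 0.2978 0.01  ]
driver mid [0.3937 0.3675 0.01  ]
cut [0.646  0.2838 0.01  ]
```

```bash
python3 -m jog '[{"dx":0.1,"dy":0,"dz":0.2,"twist":0,"grip":0.21},{"dx":0.1,"dy":0,"dz":0.2,"twist":0,"grip":0.21}]' 20| egrep 'force|pos'; python3 -m jog '[{"dx":0.1,"dy":0,"dz":0.2,"twist":0,"grip":0.21},{"dx":0.1,"dy":0,"dz":0.2,"twist":0,"grip":0.21}]' 20| egrep 'force|pos';python3 -m jog '[{"dx":0.1,"dy":0,"dz":0.2,"twist":0,"grip":0.21},{"dx":0.1,"dy":0,"dz":0.2,"twist":0,"grip":0.21}]' 20| egrep 'force|pos'
```

```text
tool_pos: [0.4854, 0.4093, 0.0582]
contact_force: [0.2, -0.0, 1.2]
grip_force: 13.1
tool_pos: [0.4859, 0.4104, 0.0565]
contact_force: [-0.0, 1.0, 4.2]
grip_force: 13.4
tool_pos: [0.4863, 0.4118, 0.0549]
contact_force: [-2.9, 2.5, 10.0]
grip_force: 14.4
```

```bash
python3 -m jog '[{"dx":0,"dy":0,"dz":-0.1,"twist":0,"grip":0.2},{"dx":0,"dy":0,"dz":-0.1,"twist":0,"grip":0.15},{"dx":0,"dy":0,"dz":-0.1,"twist":0,"grip":-0.3},{"dx":0,"dy":0,"dz":-0.1,"twist":0,"grip":-1},{"dx":0,"dy":0,"dz":-0.1,"twist":0,"grip":-1},{"dx":0,"dy":0,"dz":-0.1,"twist":0,"grip":-1},{"dx":0,"dy":0,"dz":-4,"twist":0,"grip":-1},{"dx":0,"dy":0,"dz":-8,"twist":0,"grip":-1},{"dx":0,"dy":0,"dz":-13,"twist":0,"grip":-1},{"dx":0,"dy":0,"dz":-18,"twist":0,"grip":-1},{"dx":12,"dy":0,"dz":-20,"twist":0,"grip":-1},{"dx":16,"dy":0,"dz":-20,"twist":0,"grip":-1},{"dx":16,"dy":0,"dz":-20,"twist":0,"grip":-1},{"dx":16,"dy":0,"dz":-20,"twist":0,"grip":-1},{"dx":16,"dy":0,"dz":-20,"twist":0,"grip":-1}]'
python3 - <<'E'
from h import *
st(); shot('side','s25.png'); shot('top','t25.png')
# template: align the scoop in top/side pictures old vs new
for n,a,b,(y0,y1,x0,x1) in(('side','side0.png','s25.png',(270,325,280,335)),('top','top0.png','t25.png',(200,238,140,194))):
    A=cv2.imread('pics/'+a);Bm=cv2.imread('pics/'+b)
    T=A[y0:y1,x0:x1]; R=cv2.matchTemplate(Bm[y0-25:y1+25,x0-25:x1+25],T,cv2.TM_CCOEFF_NORMED); _,m,_,l=cv2.minMaxLoc(R); print(n,'shift',l[0]-25,l[1]-25,'score',round(m,2))
# other changes on the bench, top view
A=cv2.imread('pics/top0.png').astype(int);Bm=cv2.imread('pics/t25.png').astype(int)
for nm,(u,v) in dict(tin=(214,249),driver=(175,242),cutters=(178,148),reel=(155,127),pen=(358,162),tweez=(307,122)).items():
    T=A[v-12:v+12,u-14:u+14].astype(np.uint8); R=cv2.matchTemplate(Bm[v-24:v+24,u-28:u+28].astype(np.uint8),T,cv2.TM_CCOEFF_NORMED); _,m,_,l=cv2.minMaxLoc(R); print(nm,l[0]-14,l[1]-12,round(m,2))
E
```

```text
time: 29.45
tool_pos: [0.5403, 0.5635, 0.2535]
tcp_rot: [[0.337, 0.941, -0.0], [0.941, -0.337, 0.0], [0.0, -0.0, -1.0]]
contact_force: [-0.2, -0.4, -0.8]
gripper_width: 0.0852
grip_force: 0.0
t 29.45 p [0.5403 0.5635 0.2535] yaw_y -19.7 w 0.0852 gf 0.0 F [-0.2 -0.4 -0.8] M [-0.02  0.02 -0.01]
side shift -25 -12 score 0.12
top shift 1 -5 score 0.61
tin 0 0 1.0
driver 0 0 0.86
cutters 0 0 1.0
reel 0 0 1.0
pen 0 0 1.0
tweez 0 0 0.99
```

```bash
python3 -m jog '[{"dx":4,"dy":-10,"dz":-8,"twist":0,"grip":-1},{"dx":4,"dy":-20,"dz":-8,"twist":0,"grip":-1},{"dx":4,"dy":-25,"dz":-8,"twist":0,"grip":-1},{"dx":4,"dy":-25,"dz":-8,"twist":0,"grip":-1},{"dx":4,"dy":-25,"dz":-8,"twist":0,"grip":-1},{"dx":4,"dy":-25,"dz":-8,"twist":0,"grip":-1},{"dx":4,"dy":-25,"dz":-8,"twist":0,"grip":-1},{"dx":4,"dy":-25,"dz":-8,"twist":0,"grip":-1}]' | head -2
python3 - <<'E'
from h import *
shot('side','s26.png'); shot('top','t26.png')
for n,a,b,(y0,y1,x0,x1) in(('side','side0.png','s26.png',(285,325,284,322)),('top','top0.png','t26.png',(200,238,140,194))):
    A=cv2.imread('pics/'+a);Bm=cv2.imread('pics/'+b)
    T=A[y0:y1,x0:x1]; R=cv2.matchTemplate(Bm[y0-30:y1+30,x0-30:x1+30],T,cv2.TM_CCOEFF_NORMED); _,m,_,l=cv2.minMaxLoc(R); print(n,'shift',l[0]-30,l[1]-30,'score',round(m,2))
p=lambda x,y,z:proj('side',[x,y,z])[0]
print('expected side shift for top shift', p(.4714+.013,.3973-.003,.04)-p(.4714,.3973,.04))
a=cv2.imread('pics/side0.png').astype(int)[195:230,290:325];b=cv2.imread('pics/s26.png').astype(int)[195:230,290:325]
for i in(a,b):
    ys,xs=np.nonzero(i.sum(2)<120); print('knob',xs.mean()+290,len(xs))
# dark blobs inside relay compartment (top), projected at floor+6mm
im=cv2.imread('pics/t26.png'); g=im.sum(2,dtype=int)
ys,xs=np.mgrid[120:215,180:310]; ok=[]
for y,x in zip(ys.ravel(),xs.ravel()):
    q=at('top',x,y,.042)[:2]-[.6128,.1116]; r_=np.hypot(*q); an=np.degrees(np.arctan2(q[1],q[0]))-107.5
    if .02<r_<.115 and abs(an)<30 : ok.append((y,x))
m=np.zeros(g.shape,np.uint8)
for y,x in ok: m[y,x]=1
for nm,f in(('t2','pics/t2.png'),('t26','pics/t26.png')):
    gg=cv2.imread(f).sum(2,dtype=int); k=((gg<150)&(m>0)).astype(np.uint8); n,l,s,c=cv2.connectedComponentsWithStats(k); print(nm,[(int(s[i,4]),c[i].round(0).tolist()) for i in range(1,n) if s[i,4]>4])
# ASCII-free check: print grey grid round the compartment
print((g[140:190:2,205:240:2]//3))
E
```

```text
time: 30.35
tool_pos: [0.319, 0.683, 0.3343]
side shift -19 -1 score 0.31
top shift 1 -5 score 0.61
expected side shift for top shift [-7.00832068 -1.72737537]
knob 309.23333333333335 60
knob 303.50847457627117 59Traceback (most recent call last):
  File "<stdin>", line 15, in <module>
  File "h.py", line 12, in at
    o,d=ray(n,u,v); return o+d*(z-o[2])/d[2]
        ~~~^^^^^^^
  File "h.py", line 8, in ray
    c,f=K(n); d=np.array([(u-c['cx'])/f,(v-c['cy'])/f]); p=d.copy()
        ~^^^
  File "h.py", line 6, in K
    c=r.get_calibration(n); f=192/np.tan(np.radians(c['fov_y']/2)); return c,f
ValueError: time passes only in moves, steps and waits
```

Run:
```python
import cv2,numpy as np
def m(a,b,y0,y1,x0,x1,k=18):
    A=cv2.imread('pics/'+a);B=cv2.imread('pics/'+b)
    R=cv2.matchTemplate(B[y0-k:y1+k,x0-k:x1+k],A[y0:y1,x0:x1],cv2.TM_CCOEFF_NORMED);_,s,_,l=cv2.minMaxLoc(R); return l[0]-k,l[1]-k,round(s,2)
print('grip',m('top0.png','t26.png',204,228,141,156)); print('nose',m('top0.png','t26.png',218,237,178,192)); print('backcorner',m('top0.png','t26.png',200,214,150,170)); 
print('side driver',m('side0.png','s26.png',270,310,325,350),'side tin',m('side0.png','s26.png',240,260,328,355))
b=cv2.imread('pics/s26.png').sum(2,dtype=int)//3
print(b[268:326:2,262:322:3])
t=cv2.imread('pics/t26.png').sum(2,dtype=int)//3
print(t[192:240:2,138:198:3])
t=cv2.imread('pics/top0.png').sum(2,dtype=int)//3
print(t[192:240:2,138:198:3])
```

```text
grip (4, -2, 0.46)
nose (10, 18, 0.57)
backcorner (-6, 16, 0.71)
side driver (0, 0, 0.9) side tin (0, 0, 1.0)
[[155 156 167 165 166 165 167 167 166 166 165 167 167 166 159 118 122 120
  118 171]
 [155 157 165 165 165 167 165 164 165 167 167 167 166 166 167 157 139 140
  140 170]
 [155 163 168 165 166 166 167 168 166 166 165 165 166 167 166 166 166 167
  166 168]
 [162 166 167 166 167 166 167 167 167 166 164 166 165 166 166 166 166 165
  166 167]
 [167 165 166 169 166 167 167 166 167 166 164 166 167 165 166 167 166 167
  167 165]
 [167 166 168 167 167 169 167 167 168 165 165 168 165 167 165 166 166 164
  166 168]
 [168 167 166 167 166 166 166 168 167 167 167 166 162 165 168 169 166 167
  167 166]
 [166 165 167 165 166 169 165 167 167 165 167 166 114 168 169 167 168 165
  166 166]
 [166 167 163 164 168 167 166 166 166 168 167 157 117 121 118 169 167 167
  166 167]
 [166 164 165 167 165 167 166 166 165 168 161  98 129 124 184 172 168 166
  165 154]
 [166 164 167 167 165 166 168 166 166 168 160 116 127 136 178 176 176 172
  167 159]
 [166 168 168 168 167 167 166 165 166 168 112 127 127 1
[... 4857 characters left out ...]
 182 131
  197 200]
 [206  50  53  57 139 146 219 183 158 156 114 159 116 121 177 221 225 157
  196 199]
 [201  56  60 119 110 139 181 204 215 220 157 170 107  90 173 219 206 202
  197 198]
 [187  61  49  65 140 131 179 161 198 186 173 219 165 158 218 218 174 196
  199 198]
 [200  58  56  69 142 138 134 131 134 189 176 191 165 149 223 221 176 198
  197 198]
 [201  60  52  65 139 138 138 136 135 132 133 130 193 169 207 210 196 198
  196 197]
 [199  61  54  66 136 138 135 132 131 139 135 134 135 138 130 181 200 196
  195 197]
 [178  61  53  59 140 136 164 175 174 170 135 138 133 139 133 126 184 192
  197 197]
 [186  62  57  66 143 138 187 199 200 197 202 167 124 116  99  96  89  72
  201 196]]
```

```bash
python3 - <<'E' 2>&1 | tail -40
from h import *
C={n:r.get_calibration(n) for n in('top','side')}
import h
h.r=type('Q',(),{'get_calibration':staticmethod(lambda n:C[n])})
a=np.radians(-109.7);c,s=np.cos(a),np.sin(a)
names={'gripTopBackL':(-55,17,78),'gTBR':(-55,-17,78),'gTFL':(-45,17,78),'gBotL':(-55,17,0),'gBotR':(-55,-17,0),'backWallL':(-48,33,25),'backWallR':(-48,-33,25),'backBotL':(-48,33,0),'backBotR':(-48,-33,0),'noseL':(50,23,14),'noseR':(50,-23,14),'noseLf':(50,20,3),'noseRf':(50,-20,3)}
G=np.array([.4863,.4118]); O=G+.05*np.array([c,s])
S0=np.array([.4544,.3502])
print('scoop shift',O-S0)
for k,(x,y,z) in names.items():
    f=lambda o,n:proj(n,[o[0]+(c*x-s*y)/1e3,o[1]+(s*x+c*y)/1e3,z/1e3])[0].round(0)
    print(k,'side old',f(S0,'side'),'new',f(O,'side'),'top old',f(S0,'top'),'new',f(O,'top'))
for n,z,p in(('tableEdge',0,(149,200)),('tableEdge',0,(149,225))): print(n,at('top',*p,z))
b=cv2.imread('pics/side0.png').sum(2,dtype=int)//3
print(b[284:326:3,274:340:4])
b=cv2.imread('pics/s26.png').sum(2,dtype=int)//3
print(b[284:326:3,274:340:4])
E
```

```text
gBotL side old [289. 317.] new [281. 323.] top old [152. 207.] new [147. 202.]
gBotR side old [306. 323.] new [298. 330.] top old [148. 219.] new [143. 214.]
backWallL side old [283. 304.] new [275. 310.] top old [155. 202.] new [150. 197.]
backWallR side old [316. 316.] new [308. 322.] top old [147. 226.] new [141. 220.]
backBotL side old [283. 311.] new [275. 317.] top old [157. 203.] new [152. 197.]
backBotR side old [316. 323.] new [308. 330.] top old [148. 226.] new [143. 220.]
noseL side old [305. 272.] new [298. 277.] top old [189. 219.] new [184. 213.]
noseR side old [326. 279.] new [319. 284.] top old [183. 235.] new [178. 230.]
noseLf side old [306. 276.] new [299. 281.] top old [189. 220.] new [184. 214.]
noseRf side old [325. 282.] new [317. 287.] top old [184. 234.] new [179. 228.]
tableEdge [0.50824165 0.40566926 0.        ]
tableEdge [0.44153934 0.40491317 0.        ]
[[166 168 167 169 166 168 150 131  99 121 102 178 169 122  85  88 124]
 [166 167 167 166 166 164 101 129  31  79  99 127 173 122 101  93 100]
 [167 165 167 168 167 153 125 128  47  18  11 131 156 119 106 
[... 1085 characters left out ...]
165 168 112 128 152 177 176 178 174 120 119 167 168 113  83]
 [166 165 167 134 125 127 180 176 173 176 158 120 120 166 167 151  93]
 [166 165 159 180 180 146 174 175 176 175 119 120 119 167 167 160  95]
 [166 165 123 123 157 184 168 172 177 176 103 120 115 166 166 163  83]
 [166 153 127 126 124 118 122 174 176 169 117 119 117 164 165 167 156]
 [171  96 126 125 122 122 110 175 177 169 120 119 115 165 164 166 163]
 [160 121 124 125 123 120 105 176 173 145 118 121 115 164 163 165 167]
 [160 122 124 127 120 120  99 175 173  91 120 119 169 167 166 167 167]
 [160 125 125 126 122 120  99 180 160 111 120 119 168 166 167 167 167]
 [103 103 123 125 119 117 100 101 111 114 118 119 158 161 166 168 169]]
```

Numerically, the scoop is empty, level and about 25 mm from where it stood. The bolt is home, and the tin, driver, cutters, reel, pen and tweezers have not moved. I'm handing the job in.

```bash
python3 -c "
from rig import r
print(r.sign_off())"
```

```text
the job is handed in; nothing more can be done
None
```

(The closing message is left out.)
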